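Rack the sanding drums by size

TASK

Put the four sanding drums away on the row of wooden beds in order of thickness: the thickest on the bed nearest the grinding motor, then thinner and thinner, the thinnest on the bed farthest from it. One drum to a bed, lying in the notches of both ribs along the row and centred on its bed; set each down gently, without dropping or knocking it, and leave all four released and still.

Things in the scene. Friction and masses are not known exactly. Their poses are not given: they have to be found in the camera images.
- drum_a: thickest of four loose rust-brown sanding drums: plain cylinder, 58 mm diameter, 70 mm long (all four), about 220 g. Starts lying on a fixed black rubber rest on the table, shaped like a bed: grasp it across, mid-length, from above. Origin: its centre; x along its length. Seated, its centre is 47.5 mm above the bed's origin (at the start: above the table)
- drum_b: second thickest of four loose rust-brown sanding drums: plain cylinder, 48 mm diameter, 70 mm long (all four), about 160 g. Starts lying on a fixed black rubber rest on the table, shaped like a bed: grasp it across, mid-length, from above. Origin: its centre; x along its length. Seated, its centre is 41.7 mm above the bed's origin (at the start: above the table)
- drum_c: third thickest of four loose rust-brown sanding drums: plain cylinder, 38 mm diameter, 70 mm long (all four), about 100 g. Starts lying on a fixed black rubber rest on the table, shaped like a bed: grasp it across, mid-length, from above. Origin: its centre; x along its length. Seated, its centre is 35.9 mm above the bed's origin (at the start: above the table)
- drum_d: thinnest of four loose rust-brown sanding drums: plain cylinder, 28 mm diameter, 70 mm long (all four), about 60 g. Starts lying on a fixed black rubber rest on the table, shaped like a bed: grasp it across, mid-length, from above. Origin: its centre; x along its length. Seated, its centre is 30.2 mm above the bed's origin (at the start: above the table)
- bed1: leftmost (+y) of four fixed wooden beds in a row, 90 mm apart, on a 12 mm plank. Base 60 (x) x 74 (y) x 6 mm; two cross ribs, 8 mm thick, at y = -26 and 26 mm with V notches (30 degree slopes, 45 mm wide, bottom 14, tips 27 mm above origin) hold a drum laid along y; fingers fit between the ribs. Origin: centre of underside, on the plank; y along the row, z up
- bed2: second from left of four fixed wooden beds in a row, 90 mm apart, on a 12 mm plank. Base 60 (x) x 74 (y) x 6 mm; two cross ribs, 8 mm thick, at y = -26 and 26 mm with V notches (30 degree slopes, 45 mm wide, bottom 14, tips 27 mm above origin) hold a drum laid along y; fingers fit between the ribs. Origin: centre of underside, on the plank; y along the row, z up
- bed3: third from left of four fixed wooden beds in a row, 90 mm apart, on a 12 mm plank. Base 60 (x) x 74 (y) x 6 mm; two cross ribs, 8 mm thick, at y = -26 and 26 mm with V notches (30 degree slopes, 45 mm wide, bottom 14, tips 27 mm above origin) hold a drum laid along y; fingers fit between the ribs. Origin: centre of underside, on the plank; y along the row, z up
- bed4: rightmost (-y) of four fixed wooden beds in a row, 90 mm apart, on a 12 mm plank. Base 60 (x) x 74 (y) x 6 mm; two cross ribs, 8 mm thick, at y = -26 and 26 mm with V notches (30 degree slopes, 45 mm wide, bottom 14, tips 27 mm above origin) hold a drum laid along y; fingers fit between the ribs. Origin: centre of underside, on the plank; y along the row, z up
- motor: fixed grinding motor: blue motor with sanding disc on a wooden block 200 x 140 mm, 180 mm high overall. It stands off the left or the right end of the row of beds (a crate of coconut shells, 200 x 140 x 120 mm, off the other end). Origin: centre of the block's underside

How it is judged (in metres and radians):
At the end, for the whole second after the job is handed in: Each drum lies in its bed, ordered from the thickest nearest the motor to the thinnest farthest from it: centre within 13 mm of the bed's centre along the row and 8 mm across it, within 5 mm of its seated height, axis along the row within 0.15 rad; all at rest (((world y of motor above 0 m and (y of drum_a in the frame of bed1 between -0.013 and 0.013 m and x of drum_a in the frame of bed1 between -0.008 and 0.008 m and z of drum_a in the frame of bed1 between 0.0425 and 0.0525 m and angle between the x axis of drum_a and the y axis of bed1, either way round below 0.15 rad) and (y of drum_b in the frame of bed2 between -0.013 and 0.013 m and x of drum_b in the frame of bed2 between -0.008 and 0.008 m and z of drum_b in the frame of bed2 between 0.0367 and 0.0467 m and angle between the x axis of drum_b and the y axis of bed2, either way round below 0.15 rad) and (y of drum_c in the frame of bed3 between -0.013 and 0.013 m and x of drum_c in the frame of bed3 between -0.008 and 0.008 m and z of drum_c in the frame of bed3 between 0.0309 and 0.0409 m and angle between the x axis of drum_c and the y axis of bed3, either way round below 0.15 rad) and (y of drum_d in the frame of bed4 between -0.013 and 0.013 m and x of drum_d in the frame of bed4 between -0.008 and 0.008 m and z of drum_d in the frame of bed4 between 0.0252 and 0.0352 m and angle between the x axis of drum_d and the y axis of bed4, either way round below 0.15 rad)) or (world y of motor below 0 m and (y of drum_a in the frame of bed4 between -0.013 and 0.013 m and x of drum_a in the frame of bed4 between -0.008 and 0.008 m and z of drum_a in the frame of bed4 between 0.0425 and 0.0525 m and angle between the x axis of drum_a and the y axis of bed4, either way round below 0.15 rad) and (y of drum_b in the frame of bed3 between -0.013 and 0.013 m and x of drum_b in the frame of bed3 between -0.008 and 0.008 m and z of drum_b in the frame of bed3 between 0.0367 and 0.0467 m and angle between the x axis of drum_b and the y axis of bed3, either way round below 0.15 rad) and (y of drum_c in the frame of bed2 between -0.013 and 0.013 m and x of drum_c in the frame of bed2 between -0.008 and 0.008 m and z of drum_c in the frame of bed2 between 0.0309 and 0.0409 m and angle between the x axis of drum_c and the y axis of bed2, either way round below 0.15 rad) and (y of drum_d in the frame of bed1 between -0.013 and 0.013 m and x of drum_d in the frame of bed1 between -0.008 and 0.008 m and z of drum_d in the frame of bed1 between 0.0252 and 0.0352 m and angle between the x axis of drum_d and the y axis of bed1, either way round below 0.15 rad))) and linear speed of each of drum_a, drum_b, drum_c, drum_d below 0.02 m/s and angular speed of each of drum_a, drum_b, drum_c, drum_d below 0.5 rad/s); the robot touches nothing.
It fails at once if the thickest drum is dropped or knocked (faster than 0.5 m/s at or below the height at which it lies in a bed) (height (world z) of drum_a below 0.0655 m and linear speed of drum_a above 0.5 m/s).
It fails at once if the second thickest drum is dropped or knocked (faster than 0.5 m/s at or below the height at which it lies in a bed) (height (world z) of drum_b below 0.0597 m and linear speed of drum_b above 0.5 m/s).
It fails at once if the third thickest drum is dropped or knocked (faster than 0.5 m/s at or below the height at which it lies in a bed) (height (world z) of drum_c below 0.0539 m and linear speed of drum_c above 0.5 m/s).
It fails at once if the thinnest drum is dropped or knocked (faster than 0.5 m/s at or below the height at which it lies in a bed) (height (world z) of drum_d below 0.0482 m and linear speed of drum_d above 0.5 m/s).
It also fails if it takes over 112 s, if anything falls off the work surface, if the arm or the gripper's body presses on something with over 40 N, if the wrist force passes 120 N, or if a joint passes its speed limit or range.

ROBOT

A 6-joint arm with a two-finger parallel gripper is mounted at the origin on the work surface. World frame = base frame: x ahead of the robot, y to its left, z up, the work surface at z = 0. Lengths are in mm, angles in rad, forces in N, time in s.
With the tool pointing down it reaches from about 350 to 775 mm from the base axis. Payload 7.3 kg.
Tool frame: the origin (TCP) lies midway between the tips of the shut fingers; the grasp point (between the pads) lies 19 mm behind it; x points along the fingers, z is the direction in which the jaws open and shut, and the axes are right-handed (so a half turn about x gives the same grasp; the last joint's range is limited). The gripper opens to 92 mm and grips with 3 to 60 N. Pads are 19 mm wide; open, the fingers measure 130 mm over their backs; the gripper's body (75 mm by 190 mm) begins 47 mm behind the grasp point.
Start: joints at [-1.339, 0.342, 1.524, -0, 1.275, -0.146], TCP at [193.684, -487.989, 205.241] pointing down, gripper open.
Joint ranges: [-2.53, 2.53], [-0.77, 2.02], [0.04, 2.7], [-1, 4.14], [0.28, 2.66], [-3.11, 3.11]. Speed limits (rad/s): [2.57, 2.57, 3.14, 3.14, 3.14, 3.14].

INTERFACE

Orientations are given as [roll, pitch, yaw] about the fixed x, y, z axes, in that order (R = Rz(yaw) Ry(pitch) Rx(roll)).
In Python, from plant import monitor, optics, close_job gives the robot as it stands.
- The arm moves only by the tool send_rows, never from a script. Its argument "commands" is a list that holds one entry, the list of rows, each a list of 5 numbers: the shift along the tool's x, y, z in m, then the turn about the tool's x in degrees, then the finger opening in m, from 0 to 0.0918. A call has 1 to 10 rows; each row shifts and turns the pose as measured when the row begins, along the tool's axes as they then stand; what a row does not reach is not made up. A row lasts 1/12 s, in which the tool goes at most 41.7 mm and 7.16 degrees, less where a joint would pass 70% of its speed; a pose out of reach is approached as far as the arm can. A call with a gripper value outside its range is refused whole. The fingers move at their own pace and stop on an object; the grip force is fixed at half the most. Time passes only in rows, so rows that do not move let the fingers close. It gives the time, the measured TCP pose, the force and the opening at its end, in the units of the state.
- monitor.get_obs(): the state, without advancing time (a new reading comes with each control period).
- optics.capture(name): name is "scene" or "top" or "wrist"; returns a dict with "color" (400x640x3 uint8, blue, green, red), "camera_matrix" (3x3 intrinsics, pixels), "k1" (the pictures are not rectified: a ray, as slopes to the right and down, at radius r is drawn at 1 + k1 r^2 times it, then the intrinsics apply), "camera_from_world" (4x4, takes a point from world to camera coordinates); the wrist camera has in their place "T_tool_cam" (4x4, takes a point from camera to tool coordinates, whose origin is the TCP and whose axes are the tool frame's). Camera axes: x right, y down, z forward; pixel columns grow to the right and rows downward; lengths in mm; the calibration is good to about 2 mm. A picture is of the moment at which its call begins: read the wrist's pose just before it. There is no depth.
- close_job(): hands the job in, once; it reports no verdict.
The state is a dict: "time": time; "joint_positions": joint angles; "dq": joint speeds; "tau": joint torques, N m; "tool_pos": TCP position; "tcp_rot": TCP orientation; "contact_force": force on the tool from outside, world axes, zero at the start; "moment": the same for the moment, N m; "grip_width": finger opening in mm.
Only numpy, scipy, OpenCV 4.12 (cv2) and the standard library are available. Lean on these libraries where they do the work, as an engineer would, in place of code of your own. Each camera call takes 0.05 s, during which the arm holds its last target.

## Working session

There is one attempt and no reset: what is moved stays moved. The work goes in short steps, Python scripts to look and compute and a tool call to move; the robot and the scene stay as the last step left them, time stands still between calls to the robot, and variables do not carry over. Pictures are saved under pics/ and viewed, and the job is handed in when it is done.

Besides the shell and the picture viewer there is one more tool, called after ">>>" by a JSON object that holds its "api" and its "payload". send_rows: Moves the arm, as the interface text tells. Its arguments: {"type":"object","properties":{"commands":{"type":"array","items":{"type":"array","items":{"type":"array","items":{"type":"number"}}}}},"required":["commands"]}

```bash
ls; mkdir -p pics
python3 - <<'E'
from plant import monitor, optics
import cv2
print(monitor.get_obs())
for n in ("scene","top","wrist"):
    c=optics.capture(n); cv2.imwrite(f"pics/{n}0.png",c["color"])
    print({k:v for k,v in c.items() if k!="color"})
E
```

```text
pics
{'time': 0.0, 'joint_positions': array([-1.33900172e+00,  3.42739128e-01,  1.52501816e+00,  1.19331469e-05,
        1.27538621e+00, -1.46025305e-01]), 'dq': array([0.00029689, 0.00131619, 0.00038701, 0.00120695, 0.00263625,
       0.00139642]), 'tau': array([-8.28577104e-04, -4.31244457e+01, -2.44216204e+01,  7.17143691e-02,
        5.60430670e-02, -1.42741069e-04]), 'tool_pos': array([ 193.58050235, -487.53810068,  204.53607282]), 'tcp_rot': array([2.98820965, 1.56924544, 1.79522975]), 'contact_force': array([-0.52324834,  0.20448901,  1.04192725]), 'moment': array([-0.01835663, -0.01304512,  0.04379147]), 'grip_width': 91.73232823507172}
{'camera_matrix': array([[442.88160627,   0.        , 326.10248806],
       [  0.        , 442.88160627, 200.36616224],
       [  0.        ,   0.        ,   1.        ]]), 'k1': 0.014714261354430106, 'camera_from_world': array([[ 7.88232639e-01,  6.14918700e-01, -2.37549689e-02,
        -4.33507884e+02],
       [ 3.49435135e-01, -4.79030524e-01, -8.05248312e-01,
        -1.53089262e+02],
       [-5.06541601e-01,  6.26422181e-01, -5.92461693e-
[... 537 characters left out ...]
4861219e-04, -9.90628284e-01,
         1.09237988e+03],
       [ 0.00000000e+00,  0.00000000e+00,  0.00000000e+00,
         1.00000000e+00]])}
{'camera_matrix': array([[305.02737775,   0.        , 315.49313156],
       [  0.        , 305.02737775, 201.69913075],
       [  0.        ,   0.        ,   1.        ]]), 'k1': -0.036394394486449724, 'T_tool_cam': array([[ 4.12699994e-04, -2.80107940e-01,  9.59968422e-01,
        -1.80062204e+02],
       [-1.10524708e-03, -9.59968045e-01, -2.80107355e-01,
         7.30689455e+01],
       [ 9.99999304e-01, -9.45401988e-04, -7.05767289e-04,
         6.17376379e-01],
       [ 0.00000000e+00,  0.00000000e+00,  0.00000000e+00,
         1.00000000e+00]])}
```

View pics/scene0.png

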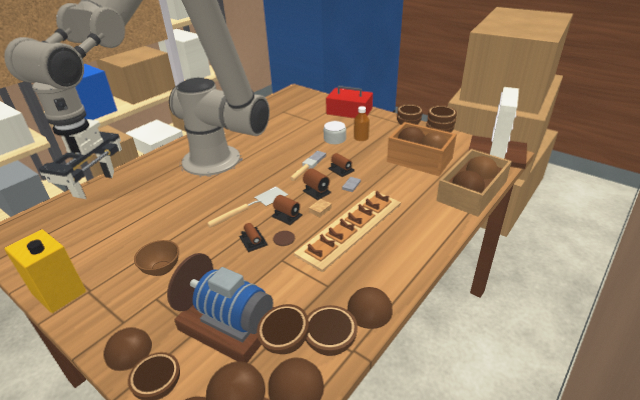

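View pics/top0.png

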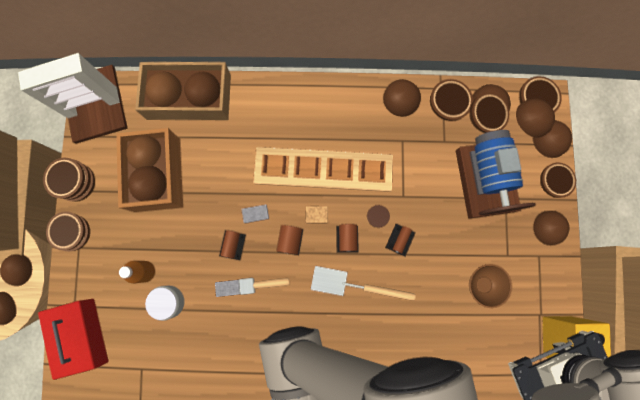

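View pics/wrist0.png

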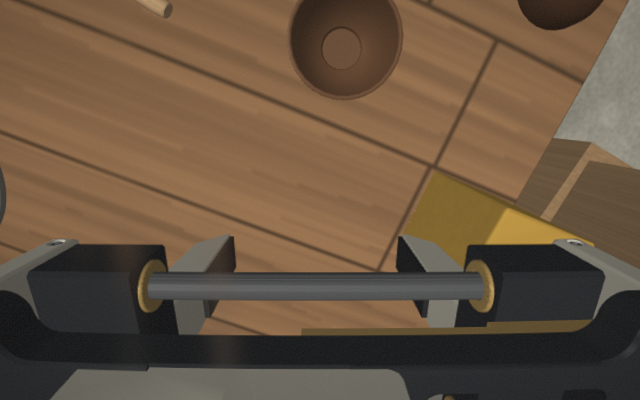

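The motor stands at the right (-y) end, at about (495,165) in top, and the crate is at the left. So drum_a goes to bed4, b to bed3, c to bed2 and d to bed1. The drums lie at about (233,244), (290,240), (347,238) and (401,239) in top. Next I'll look at enlarged crops.

Run:
```python
import cv2
t=cv2.imread("pics/top0.png"); s=cv2.imread("pics/scene0.png")
def crop(im,x0,y0,x1,y1,k,name):
    c=cv2.resize(im[y0:y1,x0:x1],None,fx=k,fy=k,interpolation=cv2.INTER_CUBIC)
    st=10
    for x in range((x0//st+1)*st,x1,st):
        cv2.line(c,((x-x0)*k,0),((x-x0)*k,6 if x%50 else 14),(255,255,255),1)
        if x%20==0: cv2.putText(c,str(x),((x-x0)*k-10,24),0,.35,(255,255,255),1)
    for y in range((y0//st+1)*st,y1,st):
        cv2.line(c,(0,(y-y0)*k),(6 if y%50 else 14,(y-y0)*k),(255,255,255),1)
        if y%10==0: cv2.putText(c,str(y),(8,(y-y0)*k+4),0,.35,(255,255,255),1)
    cv2.imwrite("pics/"+name,c)
crop(t,210,215,425,270,3,"t_dr.png"); 
crop(t,210,215,320,270,7,"t_drL.png"); crop(t,315,215,425,270,7,"t_drR.png")
crop(t,245,140,400,195,5,"t_beds.png")
crop(s,230,140,410,270,4,"s_all.png")
```

```text
(no output)
```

View pics/t_drL.png

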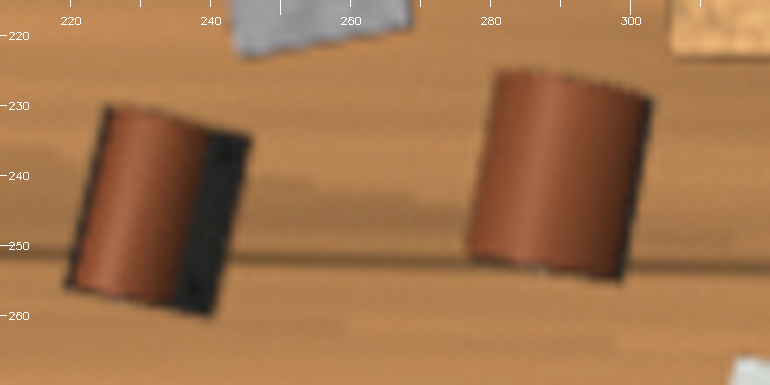

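View pics/t_drR.png

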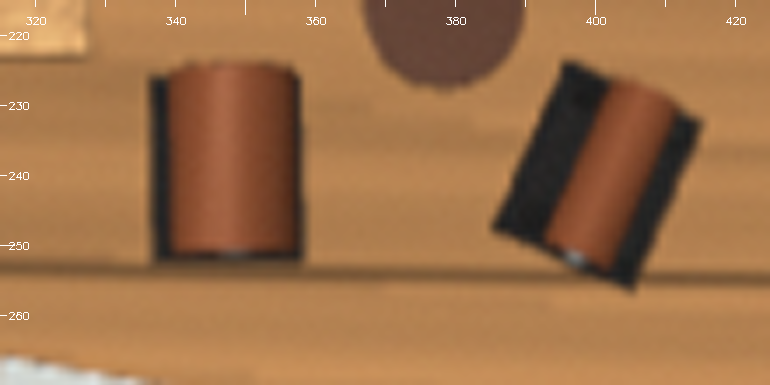

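View pics/t_beds.png

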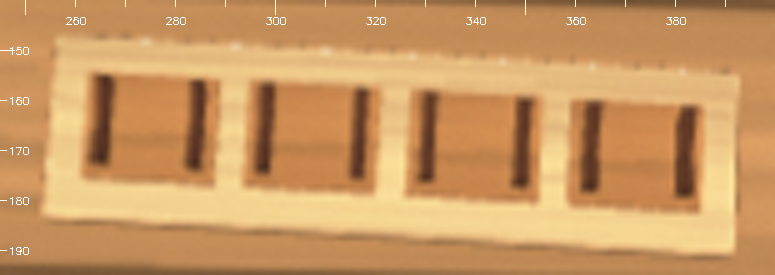

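View pics/s_all.png

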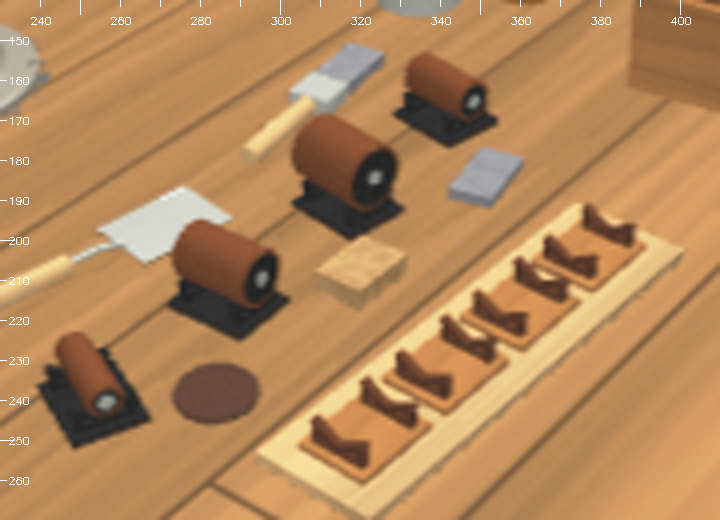

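Top order from left (+y): 38 mm drum c at (231,244), 58 mm a at (290,240), 48 mm b at (347,238) and 28 mm d at (401,239), each on a black rest. Next I'll fit the poses from both views.

```bash
cat > h.py <<'E'
import numpy as np, cv2
from scipy.optimize import least_squares
from scipy.spatial.transform import Rotation as Ro
TOP=dict(f=419.80815342,cx=318.71123956,cy=206.07140572,k1=-0.0756314912026602,T=np.array([[1.86832508e-02,-9.99821496e-01,2.81303996e-03,-15.5315527],[-9.90452113e-01,-1.88923766e-02,-1.36556544e-01,544.365628],[1.36585313e-01,-2.34861219e-04,-9.90628284e-01,1092.37988],[0,0,0,1]]))
SC=dict(f=442.88160627,cx=326.10248806,cy=200.36616224,k1=0.014714261354430106,T=np.array([[7.88232639e-01,6.14918700e-01,-2.37549689e-02,-433.507884],[3.49435135e-01,-4.79030524e-01,-8.05248312e-01,-153.089262],[-5.06541601e-01,6.26422181e-01,-5.92461693e-01,1666.77336],[0,0,0,1]]))
def proj(c,P):
    P=np.atleast_2d(P).astype(float); q=P@c['T'][:3,:3].T+c['T'][:3,3]
    s=q[:,:2]/q[:,2:]; s=s*(1+c['k1']*(s**2).sum(1))[:,None]
    return s*c['f']+[c['cx'],c['cy']]
def ray(c,uv):
    d=(np.array(uv,float)-[c['cx'],c['cy']])/c['f']; s=d.copy()
    for _ in range(10): s=d/(1+c['k1']*(s@s))
    R=c['T'][:3,:3]; return -R.T@c['T'][:3,3], R.T@np.array([s[0],s[1],1])
def onz(c,uv,z):
    o,d=ray(c,uv); return o+d*(z-o[2])/d[2]
def tri(obs):
    A=np.zeros((3,3));b=np.zeros(3)
    for c,uv in obs:
        o,d=ray(c,uv); d/=np.linalg.norm(d); M=np.eye(3)-np.outer(d,d); A+=M; b+=M@o
    X=np.linalg.solve(A,b); return X,[np.round(proj(c,X)[0]-uv,1) for c,uv in obs]
def wcam(pos,rot,cap):
    T=np.eye(4);T[:3,:3]=Ro.from_euler('xyz',rot).as_matrix();T[:3,3]=pos
    K=cap['camera_matrix']
    return dict(f=K[0,0],cx=K[0,2],cy=K[1,2],k1=cap['k1'],T=np.linalg.inv(T@cap['T_tool_cam']))
def cyl(x,y,z,yaw,r,L=70,n=48):
    a=np.linspace(0,2*np.pi,n,endpoint=False); u=np.array([np.cos(yaw),np.sin(yaw),0]); v=np.array([-np.sin(yaw),np.cos(yaw),0])
    return np.vstack([np.array([x,y,z])+s*L/2*u+r*np.cos(a)[:,None]*v+r*np.sin(a)[:,None]*[0,0,1] for s in(-1,1)])
E
python3 - <<'E'
from h import *
# visible drum silhouette corners in top: far-left, far-right, near-right, near-left ; rest corners
tc=dict(c=[(225.3,230.5),(239.5,233.5),(235.5,258.5),(220.8,256.0)],
 a=[(281,225),(303,228.5),(298.5,255),(277,252)],
 b=[(339,224.5),(357,224.5),(357,251),(339.5,251)],
 d=[(403,226.5),(412,231.5),(402.5,253.5),(392.8,248)])
h=dict(a=(29,47.5),b=(24,41.7),c=(19,35.9),d=(14,30.2))
for k,p in tc.items():
    q=np.array([onz(TOP,u,h[k][1])[:2] for u in p]); m=q.mean(0)
    u=(q[0]+q[1]-q[2]-q[3])/2; w=(q[0]+q[3]-q[1]-q[2])/2
    print(k,m.round(1),"len",np.linalg.norm(u).round(1),"w",np.linalg.norm(w).round(1),"yaw",np.arctan2(u[1],u[0]).round(3))
# scene end-face (hub) centres: near +x end; check height
hub=dict(c=(348.2,165.5),a=(323.5,184.2),b=(265.3,209.5),d=(256.5,240.3))
for k,p in hub.items():
    q=np.array([onz(TOP,u,h[k][1])[:2] for u in tc[k]]); m=q.mean(0); u=(q[0]+q[1]-q[2]-q[3])/2; u/=np.linalg.norm(u)
    e=np.array([*(m+35*u),h[k][1]]); print(k,"hub pred",proj(SC,e)[0].round(1),"seen",p,"onz",onz(SC,p,h[k][1]).round(1),e.round(1))
# bed corners base top (z=18)
base=[[(264,154),(289,156),(288,178),(262,175.5)],[(295.5,156.5),(322,157.5),(320.5,179),(293.5,177)],[(327,157.5),(353.5,159),(352.5,181),(326,179)],[(359.5,160),(385.5,161),(385,182.5),(358.5,181)]]
cs=[]
for b in base:
    q=np.array([onz(TOP,u,18)[:2] for u in b]); cs.append(q.mean(0))
cs=np.array(cs); print(cs.round(1),np.diff(cs,axis=0).round(1), np.arctan2(*(cs[0]-cs[3])).round(3))
# notch features: rib tops in top and scene
print(onz(TOP,(495,165),100).round(0))
E
```

```text
c [436.5 228.9] len 68.0 w 39.7 yaw -0.124
a [451.1  69.1] len 71.4 w 58.1 yaw -0.131
b [460.7 -85. ] len 70.4 w 47.2 yaw 0.019
d [ 458.2 -232.5] len 64.8 w 28.7 yaw -0.43
c hub pred [347.6 164.6] seen (348.2, 165.5) onz [476.3 221.   35.9] [471.2 224.6  35.9]
a hub pred [322.4 184.1] seen (323.5, 184.2) onz [488.9  66.4  47.5] [485.8  64.6  47.5]
b hub pred [294.5 209.3] seen (265.3, 209.5) onz [ 425.  -137.4   41.7] [495.7 -84.3  41.7]
d hub pred [255.  240.3] seen (256.5, 240.3) onz [ 493.5 -244.7   30.2] [ 490.  -247.1   30.2]
[[ 657.8  116.2]
 [ 654.8   26.8]
 [ 651.9  -61.7]
 [ 648.1 -151.7]] [[ -3.  -89.4]
 [ -2.9 -88.5]
 [ -3.8 -90. ]] 0.036
[ 653. -464.  100.]
```

```bash
cat >> h.py <<'E'
DR=dict(a=(451.1,69.1,47.5,-0.131),b=(460.7,-85,41.7,0.0),c=(436.5,228.9,35.9,-0.124),d=(458.2,-232.5,30.2,-0.43))
def state():
    from plant import monitor
    o=monitor.get_obs(); return o,np.array(o['tool_pos']),Ro.from_euler('xyz',o['tcp_rot']).as_matrix()
def go(x,y,z,jaw=None):
    "print shift in tool axes to TCP target (world mm) and turn to jaw dir (world yaw of tool z, mod pi)"
    o,p,R=state(); d=R.T@(np.array([x,y,z])-p)
    jz=np.arctan2(R[1,2],R[0,2]); s=f"t={o['time']:.2f} pos {p.round(1)} w {o['grip_width']:.1f} F {np.round(o['contact_force'],1)} q6 {o['joint_positions'][5]:.2f} jaw {jz:.3f} d_tool {d.round(1)}"
    if jaw is not None:
        e=(jaw-jz+np.pi/2)%np.pi-np.pi/2
        # turn about tool x by +t: z axis moves; tool x points down => world yaw changes -t
        s+=f" turn {np.degrees(-e):.1f} deg (alt {np.degrees(-e)+(180 if e>0 else -180):.1f})"
    print(s)
E
python3 - <<'E'
from h import *
o,p,R=state(); print(R.round(3))
go(458,-232,150,-0.43+np.pi/2)
for z in(0,18,40): print(z,proj(SC,[[651.9,-61.7,z]]))
E
```

```text
[[-0.     0.929  0.369]
 [ 0.001  0.369 -0.929]
 [-1.     0.    -0.001]]
t=0.15 pos [ 193.6 -487.7  204.7] w 91.7 F [-0.7  0.8 -1. ] q6 -0.15 jaw -1.193 d_tool [  54.9  340.1 -140. ] turn 46.3 deg (alt -133.7)
0 [[340.57228532 235.94769469]]
18 [[340.54469303 231.25431665]]
40 [[340.51041019 225.41170105]]
```

Run:
```python
import cv2
s=cv2.imread("pics/scene0.png")
c=cv2.resize(s[185:270,290:410],None,fx=6,fy=6,interpolation=cv2.INTER_CUBIC)
for x in range(300,410,10): cv2.line(c,((x-290)*6,0),((x-290)*6,8),(255,255,255),1);cv2.putText(c,str(x),((x-290)*6-10,20),0,.35,(255,255,255),1)
for y in range(190,270,10): cv2.line(c,(0,(y-185)*6),(8,(y-185)*6),(255,255,255),1);cv2.putText(c,str(y),(10,(y-185)*6+4),0,.35,(255,255,255),1)
cv2.imwrite("pics/s_beds.png",c)
```

```text
(no output)
```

View pics/s_beds.png

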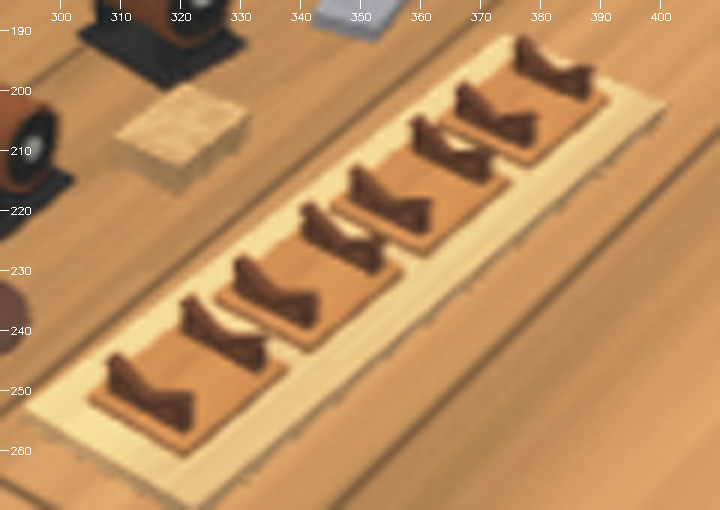

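>>> {"api": "send_rows", "payload": {"commands": [[[0.003,0.034,-0.014,0,0.0918],[0.005,0.034,-0.014,0,0.0918],[0.005,0.034,-0.014,0,0.0918],[0.005,0.034,-0.014,0,0.0918],[0.005,0.034,-0.014,0,0.0918],[0.005,0.034,-0.014,0,0.0918],[0.005,0.034,-0.014,0,0.0918],[0.005,0.034,-0.014,0,0.0918],[0.005,0.034,-0.014,0,0.0918],[0.005,0.034,-0.014,0,0.0918]]]}}

```text
time: 0.98
tool_pos: [463.8, -227.5, 152.6]
tcp_rot: [-1.74, 1.568, -2.947]
contact_force: [-0.3, -0.7, 0.1]
grip_width: 91.9
```

>>> {"api": "send_rows", "payload": {"commands": [[[0,0,0,7,0.0918],[0,0,0,7,0.0918],[0,0,0,7,0.0918],[0,0,0,7,0.0918],[0,0,0,7,0.0918],[0,0,0,7,0.0918],[0,0,0,4,0.0918],[0,0,0,0,0.0918]]]}}

```text
time: 1.65
tool_pos: [468.2, -217.3, 148.3]
tcp_rot: [-1.73, 1.561, 2.524]
contact_force: [0.1, 0.2, -0.4]
grip_width: 92.0
```

```bash
cat > look.py <<'E'
import sys; from h import *; from plant import optics
import pickle
o,p,R=state(); c=optics.capture("wrist"); n=sys.argv[1]
cv2.imwrite(f"pics/{n}.png",c["color"]); W=wcam(p,o['tcp_rot'],c); pickle.dump(W,open(f"{n}.pkl","wb"))
E
python3 look.py w1; python3 -c "
from h import *
go(458.2,-232.5,150,-0.43+np.pi/2)
import pickle;W=pickle.load(open('w1.pkl','rb'));print(proj(W,[[458.2,-232.5,30.2]]))"
```

```text
t=1.70 pos [ 468.1 -217.3  148.3] w 91.9 F [-0.4  0.8 -0.1] q6 1.44 jaw -2.026 d_tool [-1.7 -2.2 18. ] turn -1.4 deg (alt 178.6)
[[331.48151729 190.55141357]]
```

View pics/w1.png

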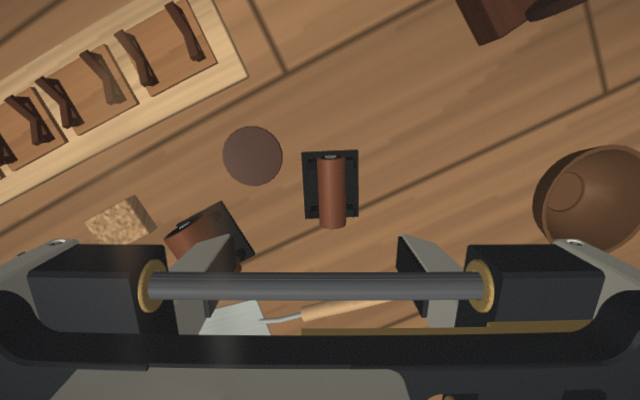

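The wrist picture shows drum d upright in the image, from about (331,155) to (333,228), between the jaws. Its centre at (332,191) is where the calibration predicts it, (331.5,190.6).

```bash
python3 -c "
from h import *
import pickle;W=pickle.load(open('w1.pkl','rb'))
c=(332,191.5)
print('tri top+wrist centre', tri([(TOP,(402.6,239.9)),(W,c)]))
print('hub', tri([(SC,(256.5,240.3)),(W,(331,156.5))]))
o,p,R=state(); print(R.round(3)); go(458.2,-232.5,60,-0.43+np.pi/2)"
```

```text
tri top+wrist centre (array([ 457.73178346, -232.4359932 ,   31.92856796]), [array([0.1, 0.1]), array([-0.3, -0.1])])
hub (array([ 490.77184145, -245.25371751,   29.01765608]), [array([-0.8,  0. ]), array([-2.1, -0.7])])
[[-0.008  0.898 -0.44 ]
 [ 0.006 -0.44  -0.898]
 [-1.    -0.01  -0.002]]
t=1.70 pos [ 468.1 -217.3  148.3] w 91.9 F [-0.4  0.8 -0.1] q6 1.44 jaw -2.026 d_tool [88.3 -1.3 18.2] turn -1.4 deg (alt 178.6)
```

>>> {"api": "send_rows", "payload": {"commands": [[[0.015,0,0.009,-1.4,0.0918],[0.02,0,0.009,0,0.0918],[0.02,0,0,0,0.0918],[0.015,-0.001,0,0,0.0918],[0,0,0,0,0.0918]]]}}

```text
time: 2.12
tool_pos: [459.7, -234.1, 76.9]
tcp_rot: [-1.8, 1.565, 2.498]
contact_force: [0.1, 0.5, 0.1]
grip_width: 91.7
```

```bash
python3 -c "
from h import *
go(458.2,-232.5,13,-0.43+np.pi/2)"
```

```text
t=2.12 pos [ 459.7 -234.1   76.9] w 91.7 F [0.1 0.5 0.1] q6 1.37 jaw -1.985 d_tool [63.9 -1.6 -0.7] turn 0.9 deg (alt -179.1)
```

>>> {"api": "send_rows", "payload": {"commands": [[[0.02,-0.001,0,1,0.0918],[0.02,-0.001,0,0,0.0918],[0.015,0,0,0,0.0918],[0.007,0,0,0,0.0918],[0,0,0,0,0.0918]]]}}

```text
time: 2.53
tool_pos: [459.4, -234.3, 15.6]
tcp_rot: [-1.886, 1.569, 2.404]
contact_force: [-0.3, 0.7, -0.1]
grip_width: 91.7
```

```bash
python3 -c "
from h import *
go(458.2,-232.5,13,-0.43+np.pi/2)"; python3 look.py w2
```

```text
t=2.53 pos [ 459.4 -234.3   15.6] w 91.7 F [-0.3  0.7 -0.1] q6 1.37 jaw -1.994 d_tool [ 2.6 -1.8 -1.1] turn 0.4 deg (alt -179.6)
```

View pics/w2.png

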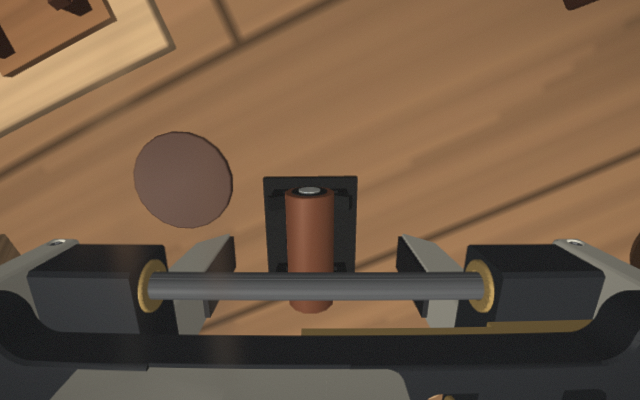

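The drum, from (310,188) to (311,310), sits midway between the fingers at x of about 205 and 425. I'll nudge it slightly and close.

>>> {"api": "send_rows", "payload": {"commands": [[[0.002,-0.002,-0.001,0,0.0918],[0,0,0,0,0.028],[0,0,0,0,0.02],[0,0,0,0,0.02],[0,0,0,0,0.02],[0,0,0,0,0.02],[0,0,0,0,0.02],[0,0,0,0,0.02]]]}}

```text
time: 3.25
tool_pos: [461.2, -234.4, 19.2]
tcp_rot: [1.412, 1.563, -0.58]
contact_force: [0.4, -0.1, 1.2]
grip_width: 49.5
```

```bash
python3 -c "
from h import *
go(458.2,-232.5,13,-0.43+np.pi/2)"
```

```text
t=3.25 pos [ 461.2 -234.4   19.2] w 49.5 F [ 0.4 -0.1  1.2] q6 1.37 jaw -1.992 d_tool [ 6.2 -3.5 -0.5] turn 0.5 deg (alt -179.5)
```

>>> {"api": "send_rows", "payload": {"commands": [[[0.006,-0.003,0,0,0.02],[0,0,0,0,0.02],[0,0,0,0,0.02]]]}}

```text
time: 3.5
tool_pos: [458.5, -233.0, 12.7]
tcp_rot: [1.486, 1.563, -0.506]
contact_force: [8.0, 10.4, 9.5]
grip_width: 29.6
```

```bash
python3 -c "
from h import *
go(458.2,-232.5,13,-0.43+np.pi/2)"
```

```text
t=3.50 pos [ 458.5 -233.    12.7] w 29.6 F [ 8.  10.4  9.5] q6 1.37 jaw -1.992 d_tool [-0.3 -0.5 -0.3] turn 0.5 deg (alt -179.5)
```

>>> {"api": "send_rows", "payload": {"commands": [[[0,0,0,0,0.02],[0,0,0,0,0.02],[-0.01,0,0,0,0.02],[-0.02,0,0,0,0.02],[-0.03,0,0,0,0.02],[-0.03,0,0,0,0.02]]]}}

```text
time: 4.0
tool_pos: [454.4, -228.0, 100.9]
tcp_rot: [-2.196, 1.562, 2.094]
contact_force: [1.0, -0.7, -1.6]
grip_width: 24.7
```

```bash
python3 look.py w3; python3 -c "
from h import *
go(657,115,130,-0.036)"
```

```text
t=4.05 pos [ 457.4 -230.   106.9] w 24.5 F [ 3.  -1.4  3.7] q6 1.37 jaw -1.993 d_tool [ -21.7   40.8 -396.5] turn 67.9 deg (alt -112.1)
```

View pics/w3.png

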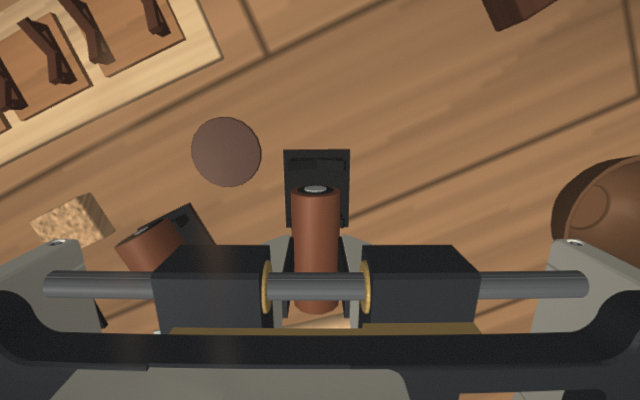

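```bash
python3 look.py w3b; python3 -c "
from h import *
from plant import optics
c=optics.capture('wrist');T=np.linalg.inv(c['T_tool_cam'])
W=dict(f=305.027,cx=315.493,cy=201.699,k1=-0.0364,T=T)
for tx in(-25,-19,-12,-5): print(tx,'hub',proj(W,[[tx,35,0]]).round(1),'width px',np.ptp(proj(W,[[tx,10,-14],[tx,10,14]])[:,0]).round(1), 'near bottom end',proj(W,[[tx-14,-35,0]]).round(1))
cv2.imwrite('pics/w3z.png',cv2.resize(c['color'][170:330,250:380],None,fx=4,fy=4,interpolation=cv2.INTER_CUBIC))
t=optics.capture('scene');cv2.imwrite('pics/s3.png',cv2.resize(t['color'][100:290,150:350],None,fx=4,fy=3)[:600,:800])
o,p,R=state();print(p,o['grip_width'])
"
```

```text
-25 hub [[311.4 190.7]] width px 51.1 near bottom end [[311.7 321.1]]
-19 hub [[311.6 188. ]] width px 49.4 near bottom end [[311.9 314.2]]
-12 hub [[311.7 185. ]] width px 47.6 near bottom end [[312.  306.7]]
-5 hub [[311.9 182.3]] width px 45.9 near bottom end [[312.1 299.7]]
[ 455.45307675 -228.61582166  100.88582547] 24.564743295310322
```

View pics/w3z.png

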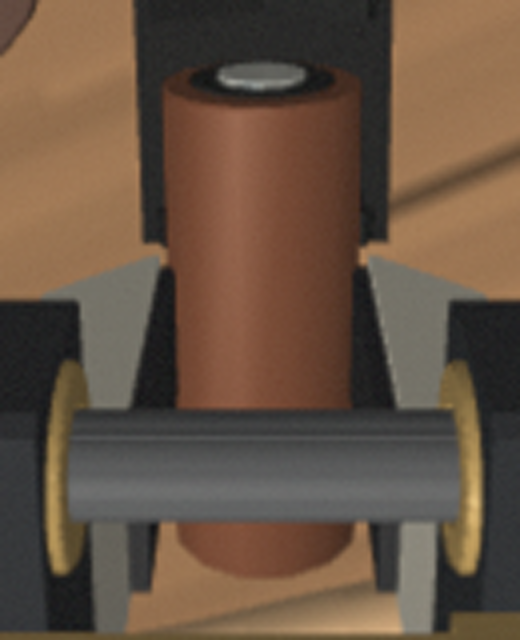

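View pics/s3.png

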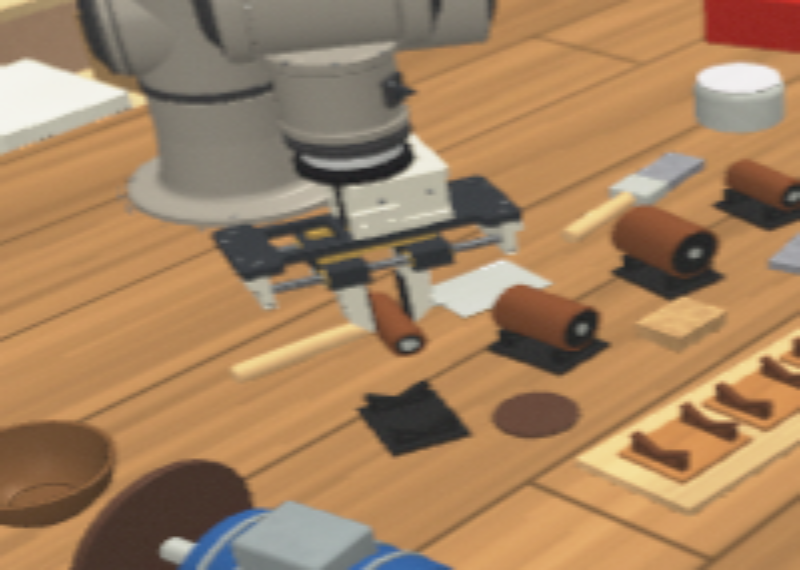

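The drum is held at its middle: the hub at (315.5,188.7) matches a hold right at the grasp point. The readings jitter, so I'll measure how much before moving on.

```bash
cat >> h.py <<'E'
def avg(n=5):
    from plant import monitor, optics
    P=[];Q=[]
    for i in range(n):
        o=monitor.get_obs(); P.append(o['tool_pos']);Q.append(o['joint_positions'])
        if i<n-1: optics.capture('wrist')
    return np.array(P),np.array(Q)
E
python3 -c "
from h import *
P,Q=avg(6);print(P.round(1));print(Q.round(4))
go(657,115,140,-0.036)"
```

```text
[[ 455.5 -228.6  100.9]
 [ 454.8 -228.2   99.8]
 [ 454.5 -227.9   99.2]
 [ 454.5 -227.8   98.9]
 [ 454.5 -227.8   98.9]
 [ 454.7 -227.9   98.9]]
[[-0.6184  0.4273  1.7105  0.0047  1.0078  1.3724]
 [-0.6184  0.4288  1.7117  0.0048  1.0076  1.3724]
 [-0.6184  0.4297  1.7121  0.0048  1.0075  1.3724]
 [-0.6183  0.4302  1.7122  0.0049  1.0075  1.3724]
 [-0.6183  0.4305  1.712   0.0049  1.0076  1.3724]
 [-0.6182  0.4305  1.7117  0.0049  1.0076  1.3724]]
t=4.45 pos [ 454.7 -227.9   98.9] w 24.3 F [ 0.1  0.7 -0.2] q6 1.37 jaw -1.993 d_tool [ -39.1   43.6 -395.9] turn 67.9 deg (alt -112.1)
```

>>> {"api": "send_rows", "payload": {"commands": [[[-0.01,0,0,-7,0.02],[-0.01,0,0,-7,0.02],[-0.01,0,0,-7,0.02],[-0.01,0,0,-7,0.02],[0,0,0,-7,0.02],[0,0,0,-7,0.02],[0,0,0,-7,0.02],[0,0,0,-7,0.02],[0,0,0,-7,0.02],[0,0,0,-7,0.02]]]}}

```text
time: 5.28
tool_pos: [451.1, -226.0, 132.0]
tcp_rot: [3.125, 1.544, 2.381]
contact_force: [-0.5, -0.2, -1.2]
grip_width: 24.3
```

>>> {"api": "send_rows", "payload": {"commands": [[[0,0,0,-7,0.02],[0,0,0,-7,0.02],[0,0,0,-7,0.02],[0,0,0,-7,0.02],[0,0,0,-7,0.02],[0,0,0,-7,0.02],[0,0,0,0,0.02]]]}}

```text
time: 5.87
tool_pos: [448.4, -224.3, 125.7]
tcp_rot: [2.423, 1.532, 2.434]
contact_force: [-0.0, 0.6, -0.9]
grip_width: 24.6
```

```bash
python3 -c "
from h import *
go(657,115,140,-0.036)"
```

```text
t=5.87 pos [ 448.4 -224.3  125.7] w 24.6 F [-0.   0.6 -0.9] q6 -0.63 jaw 0.011 d_tool [-11.8 337.3 211.9] turn 2.7 deg (alt -177.3)
```

>>> {"api": "send_rows", "payload": {"commands": [[[-0.002,0.032,0.02,2.7,0.02],[-0.002,0.032,0.02,0,0.02],[-0.002,0.032,0.02,0,0.02],[-0.002,0.032,0.02,0,0.02],[-0.002,0.032,0.02,0,0.02],[-0.002,0.032,0.02,0,0.02],[-0.002,0.032,0.02,0,0.02],[0,0.032,0.02,0,0.02],[0,0.03,0.018,0,0.02],[0,0.016,0.012,0,0.02]]]}}

```text
time: 6.7
tool_pos: [658.7, 75.7, 133.3]
tcp_rot: [2.649, 1.521, 2.558]
contact_force: [-0.9, 0.3, -0.3]
grip_width: 24.3
```

```bash
cat > s.sh <<'E'
E
python3 look.py w4; python3 -c "
from h import *
go(657,115,100,-0.036); o,p,R=state();print(R.round(3))
import pickle;W=pickle.load(open('w4.pkl','rb'))
print(proj(W,[[657.8,116.2,18],[654.8,26.8,18],[651.9,-61.7,18]]))"
```

```text
t=6.75 pos [660.   77.9 132.7] w 24.3 F [-2.5  0.6 -1. ] q6 0.07 jaw -0.089 d_tool [33.9 35.9 -4.9] turn -3.1 deg (alt 176.9)
[[-0.041  0.09   0.995]
 [ 0.029  0.996 -0.089]
 [-0.999  0.025 -0.043]]
[[318.23770067 152.18904438]
 [323.05693443 238.66584848]
 [327.20409679 312.42713958]]
```

View pics/w4.png

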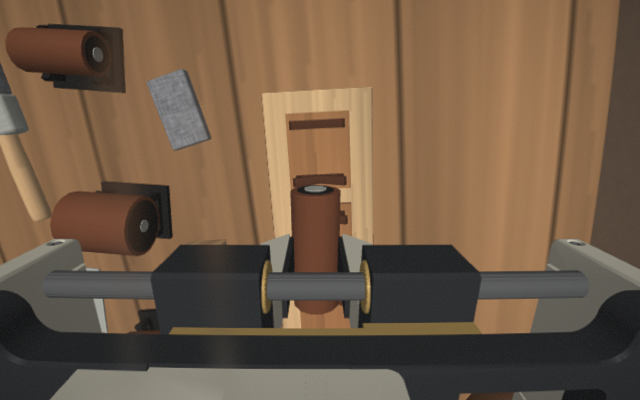

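Bed1 is in view, with its ribs at (317,124) and (320,180). Its middle at about (319,152) agrees with the prediction (318,152).

>>> {"api": "send_rows", "payload": {"commands": [[[0,0.018,-0.001,-3,0.02],[0.015,0.018,0,0,0.02],[0.02,0,0,0,0.02],[0.02,0,0,0,0.02],[0.01,0,0,0,0.02],[0,0,0,0,0.02]]]}}

```text
time: 7.25
tool_pos: [658.3, 120.0, 61.4]
tcp_rot: [2.648, 1.517, 2.596]
contact_force: [-0.4, 0.8, -1.7]
grip_width: 24.7
```

```bash
python3 look.py w5; python3 -c "
from h import *
go(657,116.7,25,-0.036); o,p,R=state();print(R.round(3))"
```

```text
t=7.30 pos [658.6 119.9  62.2] w 24.5 F [-0.4  0.6 -0.9] q6 0.09 jaw -0.051 d_tool [37.1 -4.2  0.3] turn -0.9 deg (alt 179.1)
[[-0.045  0.053  0.998]
 [ 0.028  0.998 -0.051]
 [-0.999  0.025 -0.047]]
```

View pics/w5.png

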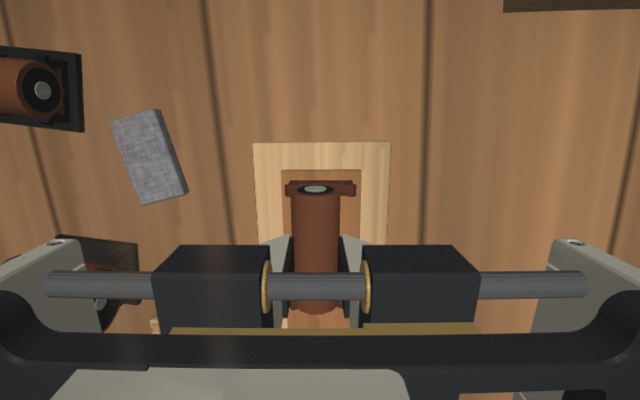

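Drum d hangs over bed1, with the far rib at (320,187) just behind its end. I'll lower it in small steps.

>>> {"api": "send_rows", "payload": {"commands": [[[0.01,-0.002,0,-1,0.02],[0.01,-0.002,0,0,0.02],[0.008,0,0,0,0.02],[0,0,0,0,0.02]]]}}

```text
time: 7.63
tool_pos: [659.0, 114.7, 34.5]
tcp_rot: [2.576, 1.522, 2.539]
contact_force: [-0.6, -0.3, -0.3]
grip_width: 23.8
```

```bash
python3 -c "
from h import *
go(657,116.7,25,-0.036); o,p,R=state();print(R[:,0].round(3))"
```

```text
t=7.63 pos [659.  114.7  34.5] w 23.8 F [-0.6 -0.3 -0.3] q6 0.07 jaw -0.037 d_tool [ 9.7  1.7 -1.7] turn -0.0 deg (alt 180.0)
[-0.04   0.028 -0.999]
```

>>> {"api": "send_rows", "payload": {"commands": [[[0.004,0.002,-0.002,0,0.02],[0.003,0,0,0,0.02],[0.001,0,0,0,0.02]]]}}

```text
time: 7.88
tool_pos: [657.2, 116.6, 26.7]
tcp_rot: [2.557, 1.523, 2.518]
contact_force: [-0.2, 0.2, -0.5]
grip_width: 24.5
```

```bash
python3 -c "
from h import *
go(657,116.7,25,-0.036)"
```

```text
t=7.88 pos [657.2 116.6  26.7] w 24.5 F [-0.2  0.2 -0.5] q6 0.07 jaw -0.038 d_tool [ 1.8  0.1 -0.2] turn -0.1 deg (alt 179.9)
```

>>> {"api": "send_rows", "payload": {"commands": [[[0.002,0,0,0,0.02],[0.001,0,0,0,0.02],[0,0,0,0,0.02]]]}}

```text
time: 8.13
tool_pos: [659.0, 116.9, 25.9]
tcp_rot: [2.486, 1.527, 2.447]
contact_force: [0.8, -0.9, -0.4]
grip_width: 24.6
```

```bash
python3 look.py w6;python3 -c "
from h import *
go(657,116.7,25,-0.036)"
```

```text
t=8.18 pos [659.  116.9  26. ] w 24.3 F [ 0.6 -0.2 -0.2] q6 0.07 jaw -0.038 d_tool [ 1.  -0.3 -2. ] turn -0.1 deg (alt 179.9)
```

View pics/w6.png

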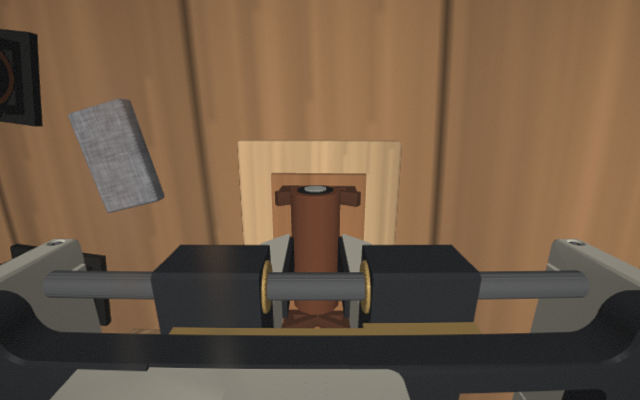

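```bash
python3 -c "
from h import *
import pickle;W=pickle.load(open('w6.pkl','rb'))
b=np.array([657.8,116.2,12]);ey=np.array([.036,.999,0]);ex=np.array([.999,-.036,0]);ez=np.array([0,0,1])
f=lambda x,y,z: proj(W,[b+x*ex+y*ey+z*ez])[0].round(1)
for y in(-30,-22,22,30): print(y,'tips',f(-22.5,y,27),f(22.5,y,27),'bot',f(0,y,14))
print('base',[f(x,y,6) for x,y in((-30,37),(30,37),(30,-37),(-30,-37))])
print('drum ends', f(0,35,30.2),f(0,35,44.2),f(0,-35,44.2),f(0,-35,30))
cv2.imwrite('pics/w6z.png',cv2.resize(cv2.imread('pics/w6.png')[165:345,235:405],None,fx=4.5,fy=3.3,interpolation=cv2.INTER_CUBIC))
"
```

```text
-30 tips [280.4 287.6] [352.8 288.8] bot [317.1 277.9]
-22 tips [279.9 276.1] [353.2 277.2] bot [317.  266.9]
22 tips [277.4 207.4] [355.4 207.9] bot [316.9 201.9]
30 tips [276.9 193.9] [355.9 194.3] bot [316.9 189.2]
base [array([270. , 175.5]), array([365.1, 175.8]), array([360.9, 281.9]), array([274.4, 280.6])]
drum ends [316.  186.7] [315.1 192.3] [315.5 311.9] [316.3 298. ]
```

View pics/w6z.png

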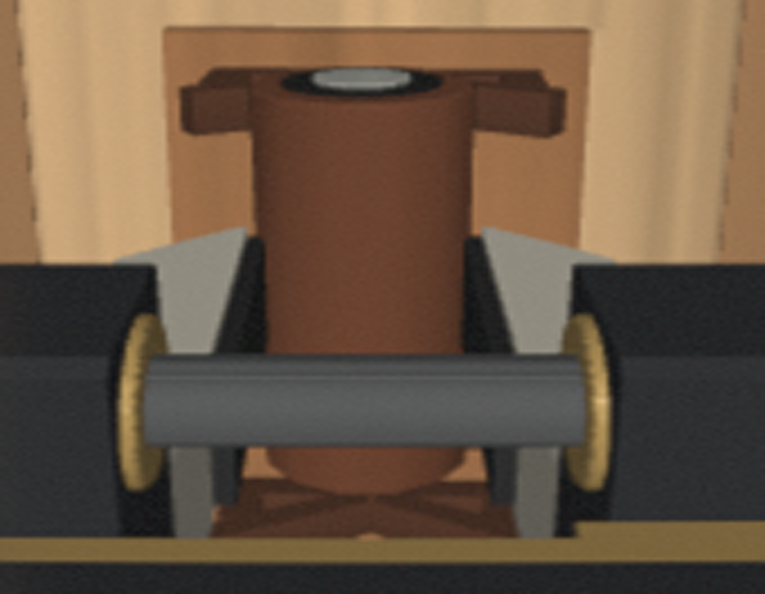

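Bed1's base edge is at row 174 and the far rib tips at rows 187–205, within 1–2 px of the prediction. The lower rib belongs to bed2. I'll keep lowering until it touches.

>>> {"api": "send_rows", "payload": {"commands": [[[0.002,0,-0.002,0,0.02],[0.002,0,0,0,0.02]]]}}

```text
time: 8.35
tool_pos: [659.8, 117.2, 24.9]
tcp_rot: [2.352, 1.532, 2.314]
contact_force: [-2.8, -0.7, 11.4]
grip_width: 24.8
```

```bash
python3 -c "
from h import *
go(657,116.7,25,-0.036);P,Q=avg(3);print(P); go(657,116.7,25,-0.036)"
```

```text
t=8.35 pos [659.8 117.2  24.9] w 24.8 F [-2.8 -0.7 11.4] q6 0.07 jaw -0.038 d_tool [-0.  -0.6 -2.8] turn -0.1 deg (alt 179.9)
[[659.77576049 117.19142263  24.89375056]
 [659.75607965 117.2162027   24.9245095 ]
 [659.81969925 117.18930921  24.97061651]]
t=8.45 pos [659.8 117.2  25. ] w 24.6 F [0.6 0.6 7.4] q6 0.07 jaw -0.038 d_tool [ 0.  -0.6 -2.8] turn -0.1 deg (alt 179.9)
```

Contact is at TCP z of about 25, as expected, with 8–11 N. Releasing.

>>> {"api": "send_rows", "payload": {"commands": [[[0,0,-0.001,0,0.05],[0,0,0,0,0.06],[0,0,0,0,0.07],[0,0,0,0,0.07],[0,0,0,0,0.07],[0,0,0,0,0.07],[0,0,0,0,0.07]]]}}

```text
time: 9.03
tool_pos: [657.8, 117.4, 24.6]
tcp_rot: [2.375, 1.531, 2.337]
contact_force: [-0.8, -0.1, 0.4]
grip_width: 66.4
```

```bash
python3 look.py w7;python3 -c "
from h import *
go(657,116.7,25,-0.036)"
```

```text
t=9.08 pos [657.8 117.4  24.5] w 68.3 F [-0.6  0.1  0.2] q6 0.07 jaw -0.038 d_tool [-0.5 -0.7 -0.8] turn -0.1 deg (alt 179.9)
```

View pics/w7.png

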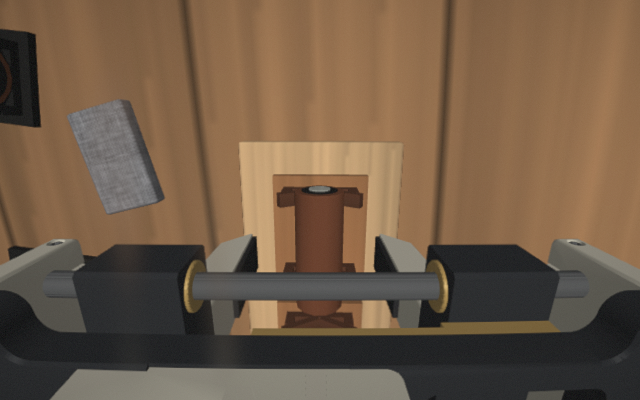

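Drum d lies centred in bed1's notches, with its hub at (319,188) between rib tips (278,197) and (362,197). Next is drum c.

>>> {"api": "send_rows", "payload": {"commands": [[[-0.02,0,0,0,0.0918],[-0.03,0,0,0,0.0918],[-0.035,0,0,0,0.0918],[-0.015,0.016,-0.032,0,0.0918],[-0.01,0.016,-0.032,0,0.0918],[0,0.016,-0.032,0,0.0918],[0,0.016,-0.032,0,0.0918],[0,0.016,-0.032,0,0.0918],[0,0.016,-0.032,0,0.0918],[0,0,-0.01,0,0.0918]]]}}

```text
time: 9.92
tool_pos: [457.5, 219.4, 146.2]
tcp_rot: [2.341, 1.531, 2.296]
contact_force: [-0.3, -0.1, 0.3]
grip_width: 91.7
```

>>> {"api": "send_rows", "payload": {"commands": [[[0,0,0,-7,0.0918],[0,0,0,-7,0.0918],[0,0,0,-7,0.0918],[0,0,0,-7,0.0918],[0,0,0,-7,0.0918],[0,0,0,-7,0.0918],[0,0,0,-7,0.0918],[0,0,0,-7,0.0918],[0,0,0,-7,0.0918],[0,0,0,-7,0.0918]]]}}

```text
time: 10.75
tool_pos: [452.4, 221.9, 148.6]
tcp_rot: [1.052, 1.531, 2.259]
contact_force: [0.0, -0.1, 0.5]
grip_width: 91.9
```

```bash
python3 -c "
from h import *
go(436.5,228.9,110,1.447);o,p,R=state();print(R.round(3))"
```

```text
t=10.75 pos [452.4 221.9 148.6] w 91.9 F [ 0.  -0.1  0.5] q6 -0.95 jaw 1.207 d_tool [39.2 16.   0.1] turn -13.8 deg (alt 166.2)
[[-0.025 -0.934  0.356]
 [ 0.031  0.355  0.934]
 [-0.999  0.035  0.02 ]]
```

>>> {"api": "send_rows", "payload": {"commands": [[[0,0.016,0,-7,0.0918],[0.01,0,0,-7,0.0918],[0.015,0,0,0,0.0918],[0.01,0,0,0,0.0918],[0,0,0,0,0.0918]]]}}

```text
time: 11.17
tool_pos: [436.8, 229.2, 114.4]
tcp_rot: [0.701, 1.532, 2.167]
contact_force: [-0.6, 0.0, 0.4]
grip_width: 91.8
```

```bash
python3 look.py w8;python3 -c "
from h import *
go(436.5,228.9,17,1.447);o,p,R=state();print(R[:,0].round(3))
import pickle;W=pickle.load(open('w8.pkl','rb'));
b=np.array(DR['c'][:3]);u=np.array([np.cos(-.124),np.sin(-.124),0]);print(proj(W,[b,b-35*u,b+35*u, b+[0,0,19]]).round(1))"
```

```text
t=11.22 pos [437.2 229.2 115.2] w 91.8 F [0.3 0.3 0.1] q6 -1.19 jaw 1.466 d_tool [98.1 -1.7 -3.3] turn 1.1 deg (alt -178.9)
[-0.021  0.032 -0.999]
[[314.5 205.9]
 [315.2 166.6]
 [313.8 242.7]
 [315.1 212.1]]
```

View pics/w8.png

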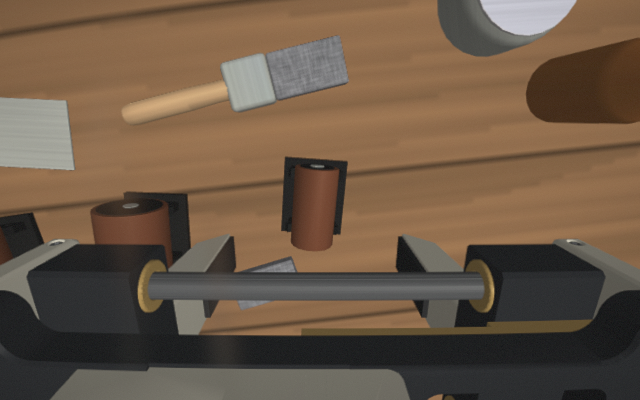

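Drum c is from (317,165) to (312,247), between the jaws and as predicted. It leans slightly, so I'll turn by +2.5° and descend.

>>> {"api": "send_rows", "payload": {"commands": [[[0.025,-0.001,-0.002,2.5,0.07],[0.025,0,-0.001,0,0.07],[0.02,0,0,0,0.07],[0.015,0,0,0,0.07],[0.008,0,0,0,0.07],[0,0,0,0,0.07]]]}}

```text
time: 11.72
tool_pos: [441.1, 230.5, 24.0]
tcp_rot: [0.432, 1.534, 1.851]
contact_force: [-0.3, -0.2, -0.4]
grip_width: 70.2
```

```bash
python3 look.py w9;python3 -c "
from h import *
go(436.2,229.4,17,1.42)"
```

```text
t=11.77 pos [441.6 230.7  24.8] w 69.9 F [ 0.6 -0.2  0.6] q6 -1.15 jaw 1.418 d_tool [ 7.8  5.  -2.4] turn -0.1 deg (alt 179.9)
```

View pics/w9.png

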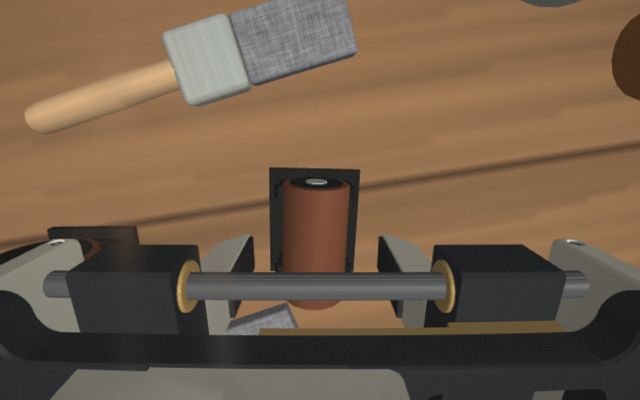

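It's straight now: hub at (317,182), centred between the fingers. I'll shift by what remains and close.

>>> {"api": "send_rows", "payload": {"commands": [[[0.006,0.004,-0.002,0,0.07],[0.001,0,0,0,0.05],[0,0,0,0,0.05],[0,0,0,0,0.05]]]}}

```text
time: 12.1
tool_pos: [439.1, 230.1, 20.4]
tcp_rot: [0.25, 1.533, 1.669]
contact_force: [-0.1, 0.6, 0.2]
grip_width: 54.4
```

```bash
python3 -c "
from h import *
go(436.2,229.4,17,1.42)"
```

```text
t=12.10 pos [439.1 230.1  20.4] w 54.4 F [-0.1  0.6  0.2] q6 -1.15 jaw 1.418 d_tool [ 3.4  2.8 -1.3] turn -0.1 deg (alt 179.9)
```

>>> {"api": "send_rows", "payload": {"commands": [[[0.003,0.003,-0.001,0,0.03],[0.001,0,0,0,0.03],[0,0,0,0,0.03],[0,0,0,0,0.03],[0,0,0,0,0.03],[0,0,0,0,0.03]]]}}

```text
time: 12.6
tool_pos: [436.9, 230.5, 17.6]
tcp_rot: [0.155, 1.532, 1.574]
contact_force: [1.6, -0.1, -0.5]
grip_width: 35.8
```

```bash
python3 -c "
from h import *
go(436.2,229.4,17,1.42)"
```

```text
t=12.60 pos [436.9 230.5  17.6] w 35.8 F [ 1.6 -0.1 -0.5] q6 -1.15 jaw 1.418 d_tool [ 0.6  0.5 -1.2] turn -0.1 deg (alt 179.9)
```

>>> {"api": "send_rows", "payload": {"commands": [[[0,0,0,0,0.03],[-0.01,0,0,0,0.03],[-0.02,0,0,0,0.03],[-0.03,0,0,0,0.03],[-0.03,0,0,7,0.03],[-0.015,0,0,7,0.03],[0,0,0,7,0.03],[0,0,0,7,0.03],[0,0,0,7,0.03],[0,0,0,7,0.03]]]}}

```text
time: 13.43
tool_pos: [435.5, 224.6, 132.5]
tcp_rot: [0.962, 1.534, 1.631]
contact_force: [-0.2, 0.4, -1.1]
grip_width: 35.9
```

>>> {"api": "send_rows", "payload": {"commands": [[[0,0,0,7,0.03],[0,0,0,7,0.03],[0,0,0,7,0.03],[0,0,0,7,0.03],[0,0,0,7,0.03],[0,0,0,3,0.03],[0,0,0,0,0.03]]]}}

```text
time: 14.02
tool_pos: [434.1, 223.3, 137.2]
tcp_rot: [1.631, 1.535, 1.613]
contact_force: [0.3, 0.7, -1.6]
grip_width: 36.0
```

```bash
python3 look.py w10; python3 -c "
from h import *
go(654.8,26.8,120,-0.036);o,p,R=state();print(R.round(3))"
```

```text
t=14.07 pos [434.2 223.4 137.3] w 35.6 F [-0.4 -0.2 -1.1] q6 0.29 jaw -0.015 d_tool [   9.9 -193.7  223.5] turn 1.2 deg (alt -178.8)
[[-0.001  0.015  1.   ]
 [ 0.036  0.999 -0.015]
 [-0.999  0.036 -0.002]]
```

View pics/w10.png

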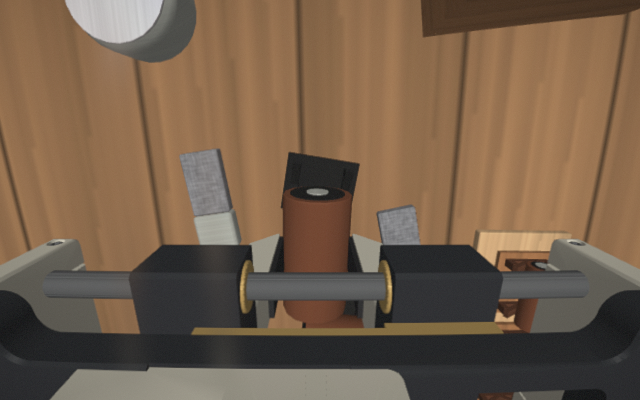

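Drum c is held straight, with its hub at (317,192), about 2 mm off mid-grip along its length. I'll allow for that. Carrying it to bed2.

>>> {"api": "send_rows", "payload": {"commands": [[[0,-0.022,0.025,1,0.03],[0,-0.022,0.025,0,0.03],[0,-0.022,0.025,0,0.03],[0,-0.022,0.025,0,0.03],[0,-0.022,0.025,0,0.03],[0,-0.022,0.025,0,0.03],[0,-0.022,0.025,0,0.03],[0,-0.018,0.022,0,0.03],[0,-0.01,0.015,0,0.03],[0,0,0,0,0.03]]]}}

```text
time: 14.9
tool_pos: [648.6, 28.0, 131.8]
tcp_rot: [1.662, 1.536, 1.658]
contact_force: [-1.3, 0.2, -0.4]
grip_width: 35.7
```

```bash
python3 -c "
from h import *
go(654.8,28.3,70,-0.036);o,p,R=state();print(R.round(3))"
```

```text
t=14.90 pos [648.6  28.  131.8] w 35.7 F [-1.3  0.2 -0.4] q6 -0.10 jaw -0.004 d_tool [61.8 -1.9  6.4] turn 1.8 deg (alt -178.2)
[[-0.003  0.004  1.   ]
 [ 0.035  0.999 -0.004]
 [-0.999  0.035 -0.003]]
```

>>> {"api": "send_rows", "payload": {"commands": [[[0.02,0,0.005,1.8,0.03],[0.025,0,0.001,0,0.03],[0.02,0,0,0,0.03],[0.008,0,0,0,0.03],[0,0,0,0,0.03]]]}}

```text
time: 15.32
tool_pos: [654.4, 29.8, 57.9]
tcp_rot: [1.668, 1.536, 1.638]
contact_force: [-0.8, -0.1, -1.2]
grip_width: 36.2
```

```bash
python3 look.py w11; python3 -c "
from h import *
go(654.8,29.5,30,-0.036)
import pickle;W=pickle.load(open('w11.pkl','rb'))
b=np.array([654.8,26.8,12]);ey=np.array([.036,.999,0]);ex=np.array([.999,-.036,0]);ez=np.array([0,0,1])
f=lambda x,y,z: proj(W,[b+x*ex+y*ey+z*ez])[0].round(1)
print(f(-22.5,30,27),f(22.5,30,27))"
```

```text
t=15.37 pos [654.6  29.9  58.7] w 35.8 F [-0.6 -0.1 -1.5] q6 -0.08 jaw -0.030 d_tool [28.7 -1.4  0.3] turn 0.4 deg (alt -179.6)
[286.4 186.5] [353.2 186.9]
```

View pics/w11.png

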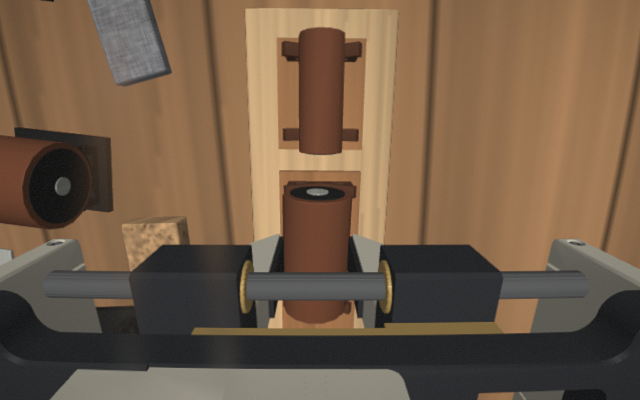

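Drum d is seen lying centred in bed1, from (321,33) to (320,150). Drum c hangs over bed2, with the far rib tips at about (287,187) and (354,190), as predicted. Lowering.

>>> {"api": "send_rows", "payload": {"commands": [[[0.01,-0.001,0,0.4,0.03],[0.008,0,0,0,0.03],[0.004,0,0,0,0.03],[0.001,0,0,0,0.03],[0,0,0,0,0.03]]]}}

```text
time: 15.78
tool_pos: [656.4, 30.3, 38.2]
tcp_rot: [1.475, 1.536, 1.44]
contact_force: [-0.2, 0.7, -2.0]
grip_width: 35.7
```

```bash
python3 -c "
from h import *
go(654.8,29.5,30,-0.036)"
```

```text
t=15.78 pos [656.4  30.3  38.2] w 35.7 F [-0.2  0.7 -2. ] q6 -0.07 jaw -0.035 d_tool [ 8.2 -1.2 -1.6] turn 0.1 deg (alt -179.9)
```

>>> {"api": "send_rows", "payload": {"commands": [[[0.004,-0.001,-0.002,0,0.03],[0.003,0,0,0,0.03],[0.002,0,0,0,0.03],[0.001,0,0,0,0.03]]]}}

```text
time: 16.12
tool_pos: [656.3, 29.8, 29.9]
tcp_rot: [1.32, 1.535, 1.285]
contact_force: [0.3, 0.4, 2.6]
grip_width: 35.9
```

```bash
python3 -c "
from h import *
go(654.8,29.5,30,-0.036)"
```

```text
t=16.12 pos [656.3  29.8  29.9] w 35.9 F [0.3 0.4 2.6] q6 -0.08 jaw -0.035 d_tool [-0.1 -0.3 -1.5] turn 0.1 deg (alt -179.9)
```

>>> {"api": "send_rows", "payload": {"commands": [[[0.0015,0,-0.001,0,0.03],[0.001,0,0,0,0.03]]]}}

```text
time: 16.28
tool_pos: [657.1, 29.6, 29.6]
tcp_rot: [1.191, 1.534, 1.157]
contact_force: [-1.9, -0.4, 4.9]
grip_width: 36.1
```

```bash
python3 look.py w12; python3 -c "
from h import *
go(654.8,29.5,30,-0.036)"
```

```text
t=16.33 pos [657.1  29.6  29.6] w 36.0 F [ 0.2 -0.6  5.3] q6 -0.08 jaw -0.035 d_tool [-0.4 -0.2 -2.3] turn 0.1 deg (alt -179.9)
```

View pics/w12.png

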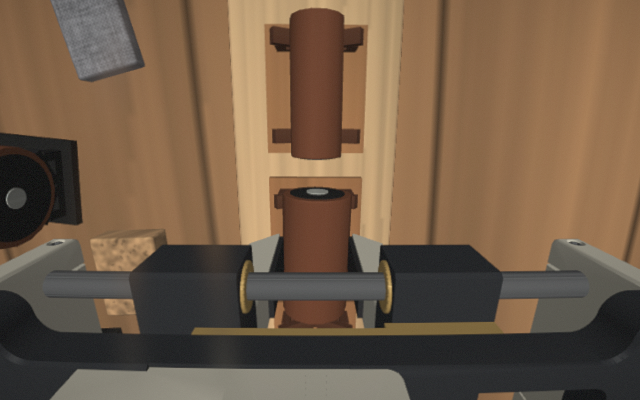

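Drum c is in the notches, with rib tips at (280,200) and (352,200) symmetric about its hub at (317,192). Force is up 7 N. Releasing.

>>> {"api": "send_rows", "payload": {"commands": [[[0,0,0,0,0.06],[0,0,0,0,0.07],[0,0,0,0,0.08],[0,0,0,0,0.08],[0,0,0,0,0.08],[0,0,0,0,0.08],[0,0,0,0,0.08]]]}}

```text
time: 16.92
tool_pos: [656.2, 29.6, 28.5]
tcp_rot: [1.249, 1.535, 1.214]
contact_force: [-0.5, 0.9, 0.5]
grip_width: 77.2
```

```bash
python3 look.py w13; python3 -c "
from h import *
go(654.8,29.5,30,-0.036)"
```

```text
t=16.97 pos [656.1  29.6  28.4] w 79.0 F [-0.1 -1.1 -0.7] q6 -0.08 jaw -0.035 d_tool [-1.6 -0.1 -1.3] turn 0.1 deg (alt -179.9)
```

View pics/w13.png

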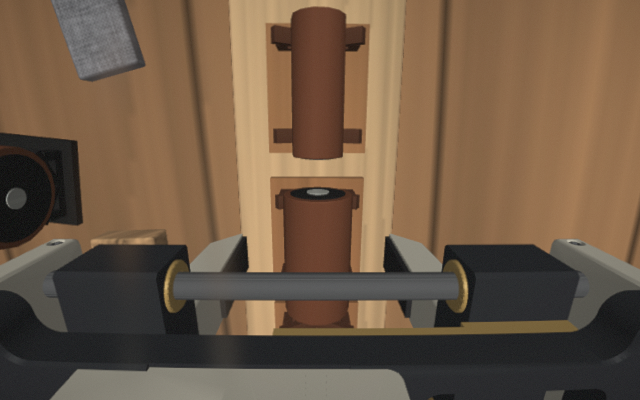

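Released and seated. Next is drum b.

>>> {"api": "send_rows", "payload": {"commands": [[[-0.02,0,0,0,0.0918],[-0.03,0,0,0,0.0918],[-0.035,0,0,0,0.0918],[-0.02,-0.016,-0.028,0,0.0918],[-0.01,-0.016,-0.028,0,0.0918],[0,-0.016,-0.028,0,0.0918],[0,-0.016,-0.028,0,0.0918],[0,-0.016,-0.028,0,0.0918],[0,-0.016,-0.028,0,0.0918],[0,-0.01,-0.01,0,0.0918]]]}}

```text
time: 17.8
tool_pos: [467.9, -75.3, 141.5]
tcp_rot: [1.186, 1.535, 1.157]
contact_force: [0.9, -0.3, -0.4]
grip_width: 92.3
```

>>> {"api": "send_rows", "payload": {"commands": [[[0,0,0,-7,0.0918],[0,0,0,-7,0.0918],[0,0,0,-7,0.0918],[0,0,0,-7,0.0918],[0,0,0,-7,0.0918],[0,0,0,-7,0.0918],[0,0,0,-7,0.0918],[0,0,0,-7,0.0918],[0,0,0,-7,0.0918],[0,0,0,-7,0.0918]]]}}

```text
time: 18.63
tool_pos: [463.9, -78.1, 143.7]
tcp_rot: [-0.142, 1.535, 1.077]
contact_force: [-0.7, 0.4, 0.2]
grip_width: 91.8
```

```bash
python3 -c "
from h import *
go(460.7,-85,110,1.58);o,p,R=state();print(R.round(3))"
```

```text
t=18.63 pos [463.9 -78.1 143.7] w 91.8 F [-0.7  0.4  0.2] q6 -1.59 jaw 1.219 d_tool [33.4  0.8 -8.8] turn -20.7 deg (alt 159.3)
[[ 0.017 -0.939  0.344]
 [ 0.031  0.345  0.938]
 [-0.999 -0.005  0.035]]
```

>>> {"api": "send_rows", "payload": {"commands": [[[0,0,-0.008,-7,0.0918],[0.01,0,0,-7,0.0918],[0.015,0,0,-7,0.0918],[0.005,0,0,0,0.0918],[0,0,0,0,0.0918]]]}}

```text
time: 19.05
tool_pos: [462.4, -85.2, 113.9]
tcp_rot: [-0.617, 1.535, 0.977]
contact_force: [-0.2, -0.3, 0.2]
grip_width: 92.0
```

```bash
python3 look.py w14;python3 -c "
from h import *
go(460.7,-85,23,1.58);o,p,R=state();print(R.round(3))
import pickle;W=pickle.load(open('w14.pkl','rb'));
b=np.array(DR['b'][:3]);yw=.019;u=np.array([np.cos(yw),np.sin(yw),0]);print(proj(W,[b,b-35*u,b+35*u, b+35*u+[0,0,24],b-35*u+[0,0,24]]).round(1))"
```

```text
t=19.10 pos [462.5 -85.2 114.2] w 91.6 F [ 0.8  0.1 -0.9] q6 -1.99 jaw 1.595 d_tool [91.2  3.7 -2.4] turn 0.9 deg (alt -179.1)
[[ 0.02  -1.    -0.024]
 [ 0.03  -0.024  0.999]
 [-0.999 -0.021  0.029]]
[[315.  202.8]
 [315.2 162.5]
 [314.9 240. ]
 [315.7 252.2]
 [316.1 168.2]]
```

View pics/w14.png

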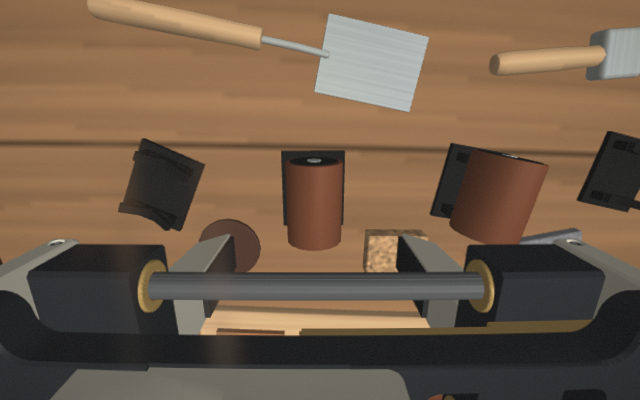

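Drum b is upright in the image, with its hub at (314,161) and near end at (314,247). That's about 1.5 mm nearer the base than predicted. Descending.

>>> {"api": "send_rows", "payload": {"commands": [[[0.025,0.002,-0.001,1,0.08],[0.025,0.001,-0.001,0,0.08],[0.02,0,0,0,0.08],[0.012,0,0,0,0.08],[0.006,0,0,0,0.08],[0,0,0,0,0.08]]]}}

```text
time: 19.6
tool_pos: [465.9, -86.0, 27.8]
tcp_rot: [-0.839, 1.531, 0.719]
contact_force: [-0.1, -0.2, -0.3]
grip_width: 80.0
```

```bash
python3 look.py w15;python3 -c "
from h import *
go(459.9,-84.4,22.7,1.58)"
```

```text
t=19.65 pos [466.2 -86.2  28.4] w 79.6 F [1.2 0.8 0.1] q6 -1.97 jaw 1.559 d_tool [5.6 6.5 1.6] turn -1.2 deg (alt 178.8)
```

View pics/w15.png

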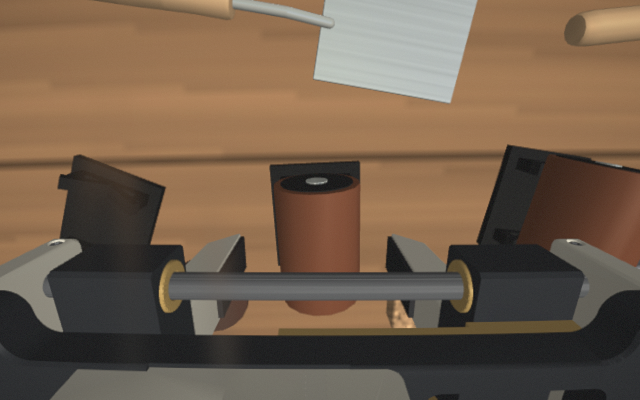

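The hub at (317,181) confirms about 6 mm still to go along the drum. Shift, then close.

>>> {"api": "send_rows", "payload": {"commands": [[[0.004,0.006,0.001,-1,0.075],[0.002,0.002,0,0,0.065],[0,0,0,0,0.06]]]}}

```text
time: 19.9
tool_pos: [459.5, -85.4, 24.1]
tcp_rot: [-0.971, 1.528, 0.605]
contact_force: [0.7, 0.1, 0.1]
grip_width: 65.9
```

```bash
python3 -c "
from h import *
go(459.9,-84.4,22.7,1.58)"
```

```text
t=19.90 pos [459.5 -85.4  24.1] w 65.9 F [0.7 0.1 0.1] q6 -1.99 jaw 1.577 d_tool [ 1.5 -0.4  1. ] turn -0.2 deg (alt 179.8)
```

>>> {"api": "send_rows", "payload": {"commands": [[[0.002,0,0.001,0,0.04],[0.001,0,0,0,0.04],[0,0,0,0,0.04],[0,0,0,0,0.04],[0,0,0,0,0.04],[0,0,0,0,0.04]]]}}

```text
time: 20.4
tool_pos: [460.2, -84.3, 22.3]
tcp_rot: [-1.013, 1.527, 0.562]
contact_force: [-0.2, -0.2, -2.1]
grip_width: 46.4
```

```bash
python3 look.py w16;python3 -c "
from h import *
go(459.9,-84.4,22.7,1.58)"
```

```text
t=20.45 pos [460.2 -84.3  22.3] w 46.6 F [-0.1  0.3 -1.3] q6 -1.99 jaw 1.576 d_tool [-0.4  0.2 -0.1] turn -0.2 deg (alt 179.8)
```

View pics/w16.png

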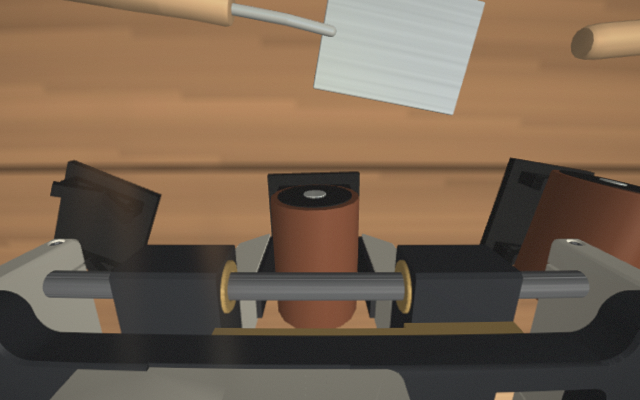

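Gripped; the hub at (315,194) puts it about 3 mm off mid-grip, which I'll allow for. Lift and turn.

>>> {"api": "send_rows", "payload": {"commands": [[[0,0,0,0,0.04],[-0.01,0,0,0,0.04],[-0.02,0,0,0,0.04],[-0.03,0,0,0,0.04],[-0.03,0,0,7,0.04],[-0.015,0,0,7,0.04],[0,0,0,7,0.04],[0,0,0,7,0.04],[0,0,0,7,0.04],[0,0,0,7,0.04]]]}}

```text
time: 21.28
tool_pos: [454.7, -87.0, 131.5]
tcp_rot: [-0.201, 1.529, 0.624]
contact_force: [0.5, 0.4, -1.1]
grip_width: 46.7
```

>>> {"api": "send_rows", "payload": {"commands": [[[0,0,0,7,0.04],[0,0,0,7,0.04],[0,0,0,7,0.04],[0,0,0,7,0.04],[0,0,0,7,0.04],[0,0,0,7,0.04],[0,0,0,6,0.04],[0,0,0,0,0.04]]]}}

```text
time: 21.95
tool_pos: [453.1, -86.7, 130.6]
tcp_rot: [0.721, 1.531, 0.681]
contact_force: [-0.1, -0.2, -1.8]
grip_width: 46.7
```

```bash
python3 look.py w17; python3 -c "
from h import *
go(651.9,-58.5,120,-0.036);o,p,R=state();print(R.round(3))"
```

```text
t=22.00 pos [453.1 -86.8 130.5] w 46.1 F [ 0.2 -0.3 -2.5] q6 -0.37 jaw -0.035 d_tool [ 17.3  34.8 197.3] turn 0.0 deg (alt -180.0)
[[ 0.031  0.034  0.999]
 [ 0.025  0.999 -0.035]
 [-0.999  0.026  0.03 ]]
```

View pics/w17.png

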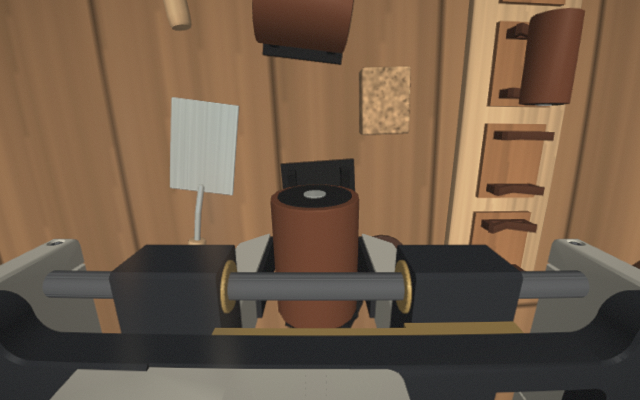

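>>> {"api": "send_rows", "payload": {"commands": [[[0,0.005,0.03,0,0.04],[0,0.005,0.03,0,0.04],[0,0.005,0.03,0,0.04],[0,0.005,0.03,0,0.04],[0,0.005,0.03,0,0.04],[0,0.005,0.027,0,0.04],[0,0.004,0.015,0,0.04],[0,0,0,0,0.04]]]}}

```text
time: 22.67
tool_pos: [650.5, -55.3, 133.5]
tcp_rot: [0.826, 1.535, 0.821]
contact_force: [-1.4, 0.2, -1.7]
grip_width: 46.6
```

```bash
python3 -c "
from h import *
go(652.5,-58.5,70,-0.036);o,p,R=state();print(R.round(3))"
```

```text
t=22.67 pos [650.5 -55.3 133.5] w 46.6 F [-1.4  0.2 -1.7] q6 -0.22 jaw -0.005 d_tool [63.4 -4.9  0.4] turn 1.8 deg (alt -178.2)
[[ 0.024  0.004  1.   ]
 [ 0.026  1.    -0.005]
 [-0.999  0.026  0.024]]
```

>>> {"api": "send_rows", "payload": {"commands": [[[0.02,-0.004,0,1.8,0.04],[0.025,0,0,0,0.04],[0.02,0,0,0,0.04],[0.006,0,0,0,0.04],[0,0,0,0,0.04]]]}}

```text
time: 23.08
tool_pos: [650.6, -57.7, 59.3]
tcp_rot: [0.87, 1.537, 0.849]
contact_force: [0.4, -0.2, -2.1]
grip_width: 46.4
```

```bash
python3 look.py w18; python3 -c "
from h import *
go(652.3,-58.5,35,-0.036)
import pickle;W=pickle.load(open('w18.pkl','rb'))
b=np.array([651.9,-61.7,12]);ey=np.array([.036,.999,0]);ex=np.array([.999,-.036,0]);ez=np.array([0,0,1])
f=lambda x,y,z: proj(W,[b+x*ex+y*ey+z*ez])[0].round(1)
print(f(-22.5,30,27),f(22.5,30,27))"
```

```text
t=23.13 pos [650.6 -57.8  59.9] w 46.7 F [-0.5 -0.4 -2.5] q6 -0.22 jaw -0.022 d_tool [24.9 -1.3  1.1] turn 0.8 deg (alt -179.2)
[287.4 187.2] [353.7 187.7]
```

View pics/w18.png

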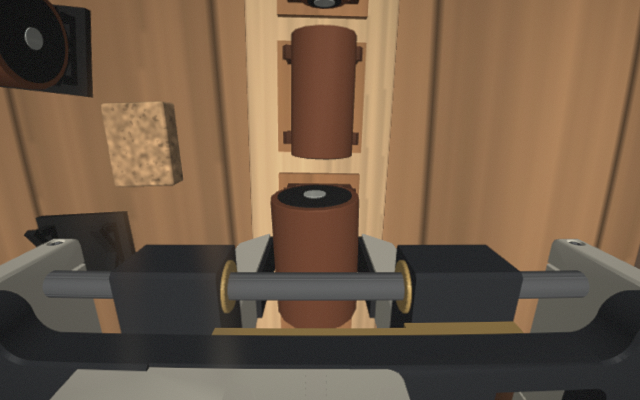

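Drum c lies straight in bed2, from (323,32) to (322,156). Drum b hangs over bed3. Lowering.

>>> {"api": "send_rows", "payload": {"commands": [[[0.01,-0.001,0.001,0.8,0.04],[0.008,0,0,0,0.04],[0.003,0,0,0,0.04],[0,0,0,0,0.04]]]}}

```text
time: 23.47
tool_pos: [653.8, -59.2, 41.1]
tcp_rot: [0.741, 1.533, 0.706]
contact_force: [0.7, 0.1, -1.5]
grip_width: 46.5
```

```bash
python3 -c "
from h import *
go(652.3,-58.5,35,-0.036)"
```

```text
t=23.47 pos [653.8 -59.2  41.1] w 46.5 F [ 0.7  0.1 -1.5] q6 -0.20 jaw -0.036 d_tool [ 6.1  0.5 -1.7] turn 0.0 deg (alt -180.0)
```

>>> {"api": "send_rows", "payload": {"commands": [[[0.003,0.001,-0.002,0,0.04],[0.003,0,0,0,0.04],[0.002,0,0,0,0.04]]]}}

```text
time: 23.72
tool_pos: [653.4, -57.8, 34.7]
tcp_rot: [0.667, 1.53, 0.632]
contact_force: [-1.2, 3.0, 6.4]
grip_width: 46.4
```

```bash
python3 -c "
from h import *
go(652.3,-58.5,35,-0.036)"
```

```text
t=23.72 pos [653.4 -57.8  34.7] w 46.4 F [-1.2  3.   6.4] q6 -0.20 jaw -0.035 d_tool [-0.3 -0.7 -1.1] turn 0.0 deg (alt -180.0)
```

>>> {"api": "send_rows", "payload": {"commands": [[[0.001,-0.001,-0.001,0,0.04],[0,0,0,0,0.04]]]}}

```text
time: 23.88
tool_pos: [653.6, -58.1, 35.6]
tcp_rot: [0.624, 1.527, 0.589]
contact_force: [-1.2, -0.7, -0.0]
grip_width: 46.6
```

```bash
python3 look.py w19; python3 -c "
from h import *
go(652.3,-58.5,35,-0.036)"
```

```text
t=23.93 pos [653.6 -58.   35.6] w 46.7 F [-1.   1.1  1.5] q6 -0.21 jaw -0.035 d_tool [ 0.5 -0.5 -1.3] turn 0.1 deg (alt -179.9)
```

View pics/w19.png

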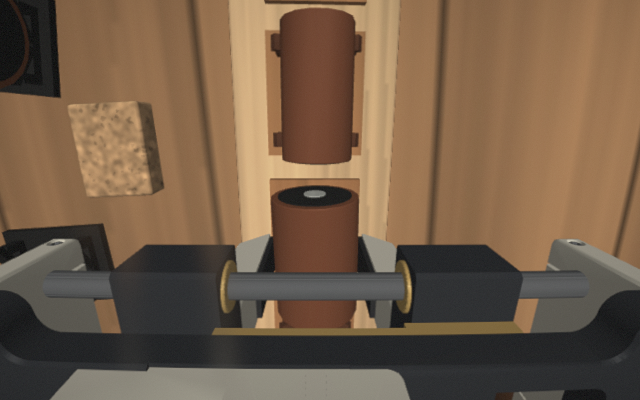

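The hub at (315,194) is in line with the base, columns 270–359, and centred. I'll press on lightly and release.

>>> {"api": "send_rows", "payload": {"commands": [[[0.002,0,-0.001,0,0.04],[0.001,0,0,0,0.04],[0.0005,0,0,0,0.065],[0,0,0,0,0.08],[0,0,0,0,0.085],[0,0,0,0,0.085],[0,0,0,0,0.085],[0,0,0,0,0.085]]]}}

```text
time: 24.6
tool_pos: [653.9, -57.7, 33.5]
tcp_rot: [0.573, 1.525, 0.539]
contact_force: [-0.3, -0.3, 0.6]
grip_width: 81.2
```

```bash
python3 look.py w20; python3 -c "
from h import *
go(652.3,-58.5,35,-0.036)
from plant import optics
t=optics.capture('top')['color'];cv2.imwrite('pics/t20.png',cv2.resize(t[140:270,215:425],None,fx=3.8,fy=3.8,interpolation=cv2.INTER_CUBIC))"
```

```text
t=24.65 pos [653.9 -57.8  33.5] w 83.5 F [-0.3  0.7  1.4] q6 -0.21 jaw -0.035 d_tool [-1.6 -0.7 -1.5] turn 0.1 deg (alt -179.9)
```

View pics/w20.png

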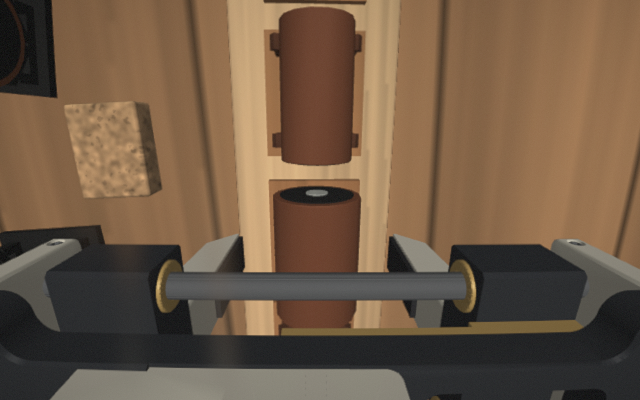

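View pics/t20.png

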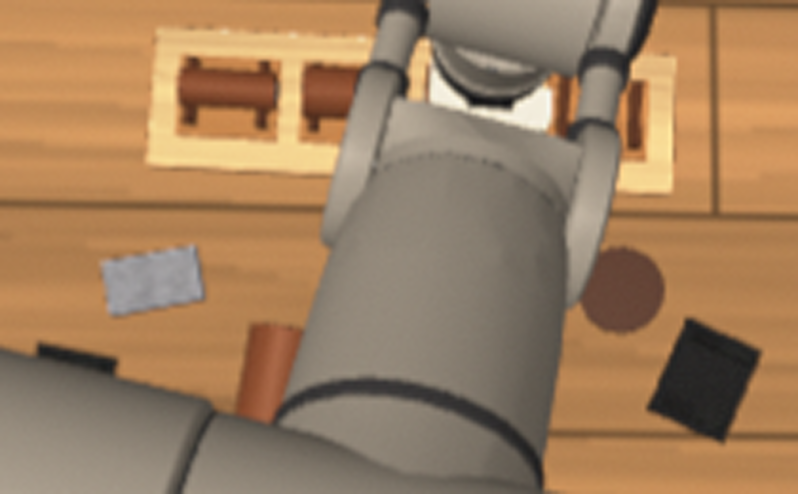

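Drum b is released in bed3, and the top view shows d and c centred in beds 1 and 2. Now drum a.

>>> {"api": "send_rows", "payload": {"commands": [[[-0.02,0,0,0,0.0918],[-0.03,0,0,0,0.0918],[-0.035,0,0,0,0.0918],[-0.03,0.018,-0.027,0,0.0918],[-0.01,0.018,-0.027,0,0.0918],[0,0.018,-0.027,0,0.0918],[0,0.018,-0.027,0,0.0918],[0,0.018,-0.027,0,0.0918],[0,0.018,-0.027,0,0.0918],[0,0.012,-0.022,0,0.0918]]]}}

```text
time: 25.53
tool_pos: [467.6, 65.3, 156.7]
tcp_rot: [0.54, 1.521, 0.499]
contact_force: [0.7, -0.5, 0.3]
grip_width: 91.8
```

>>> {"api": "send_rows", "payload": {"commands": [[[0,0,0,-7,0.0918],[0,0,0,-7,0.0918],[0,0,0,-7,0.0918],[0,0,0,-7,0.0918],[0,0,0,-7,0.0918],[0,0,0,-7,0.0918],[0,0,0,-7,0.0918],[0,0,0,-7,0.0918],[0,0,0,-7,0.0918],[0,0,0,-7,0.0918]]]}}

```text
time: 26.37
tool_pos: [461.2, 69.4, 158.9]
tcp_rot: [-0.704, 1.52, 0.507]
contact_force: [-0.1, 0.7, -0.6]
grip_width: 91.9
```

```bash
python3 -c "
from h import *
go(451.1,69.1,115,1.44);o,p,R=state();print(R.round(3))"
```

```text
t=26.37 pos [461.2  69.4 158.9] w 91.9 F [-0.1  0.7 -0.6] q6 -1.26 jaw 1.212 d_tool [43.3 10.8 -5.6] turn -13.1 deg (alt 166.9)
[[ 0.044 -0.935  0.351]
 [ 0.025  0.353  0.935]
 [-0.999 -0.033  0.039]]
```

>>> {"api": "send_rows", "payload": {"commands": [[[0,0.009,-0.004,-7,0.0918],[0.015,0.002,0,-6,0.0918],[0.015,0,0,0,0.0918],[0.005,0,0,0,0.0918],[0,0,0,0,0.0918]]]}}

```text
time: 26.78
tool_pos: [451.7, 70.1, 123.8]
tcp_rot: [-0.988, 1.516, 0.464]
contact_force: [0.1, -0.7, -0.4]
grip_width: 91.8
```

```bash
python3 look.py w21;python3 -c "
from h import *
go(451.1,69.1,28.5,1.44);o,p,R=state();print(R.round(3))
import pickle;W=pickle.load(open('w21.pkl','rb'));
b=np.array(DR['a'][:3]);yw=-.131;u=np.array([np.cos(yw),np.sin(yw),0]);print(proj(W,[b,b-35*u,b+35*u, b+35*u+[0,0,29],b-35*u+[0,0,29]]).round(1))"
```

```text
t=26.83 pos [451.9  70.1 124.2] w 91.7 F [ 0.1 -1.5 -0.1] q6 -1.50 jaw 1.453 d_tool [95.5  5.1 -4. ] turn 0.8 deg (alt -179.2)
[[ 0.049 -0.992  0.117]
 [ 0.024  0.119  0.993]
 [-0.998 -0.046  0.03 ]]
[[313.6 200.4]
 [314.1 160.8]
 [313.2 236.8]
 [314.  252. ]
 [315.1 168.4]]
```

View pics/w21.png

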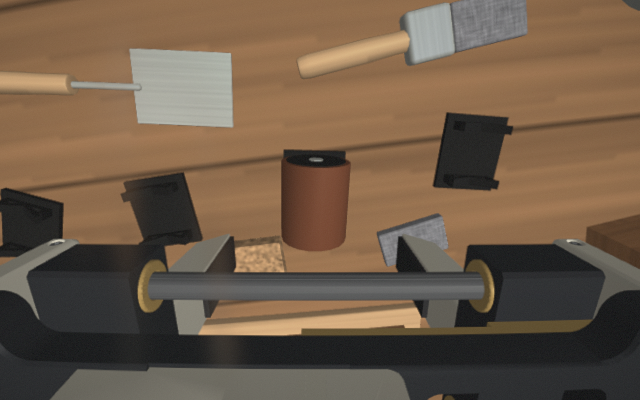

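Drum a has its hub at (316,160) and near end at (314,247), centred between the jaws and within about 1 mm of the prediction. Descending.

>>> {"api": "send_rows", "payload": {"commands": [[[0.025,0.003,-0.002,1.5,0.09],[0.025,0.002,-0.002,0,0.09],[0.02,0.002,0,0,0.09],[0.012,0,0,0,0.09],[0.008,0,0,0,0.09],[0,0,0,0,0.09]]]}}

```text
time: 27.33
tool_pos: [454.7, 69.0, 35.8]
tcp_rot: [-1.047, 1.505, 0.375]
contact_force: [-1.6, -0.5, 0.7]
grip_width: 90.1
```

```bash
python3 look.py w22;python3 -c "
from h import *
go(450.9,69.6,28.5,1.43)"
```

```text
t=27.38 pos [455.2  69.   36.5] w 90.5 F [0.3 0.1 0.3] q6 -1.49 jaw 1.423 d_tool [ 7.8  4.8 -0.3] turn -0.4 deg (alt 179.6)
```

View pics/w22.png

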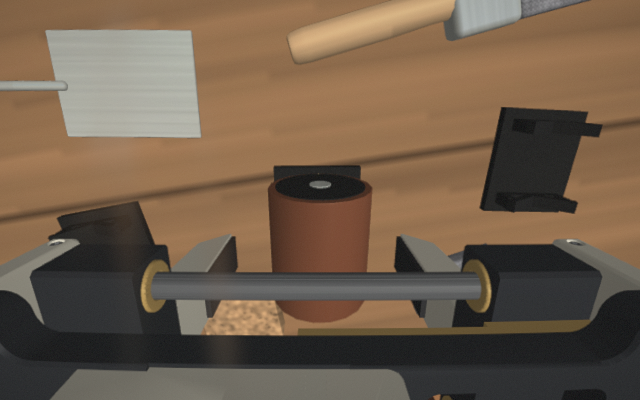

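The drum is between the fingers, hub at (320,184). I'll shift along by about 4.5 mm and across by 2 mm, then close.

>>> {"api": "send_rows", "payload": {"commands": [[[0.006,0.005,0.002,-0.4,0.08],[0.002,0.001,0,0,0.075],[0,0,0,0,0.07]]]}}

```text
time: 27.63
tool_pos: [451.7, 72.3, 29.9]
tcp_rot: [-1.085, 1.5, 0.344]
contact_force: [0.2, 0.4, 0.1]
grip_width: 74.8
```

```bash
python3 -c "
from h import *
go(450.9,70.6,28.5,1.43)"
```

```text
t=27.63 pos [451.7  72.3  29.9] w 74.8 F [0.2 0.4 0.1] q6 -1.49 jaw 1.430 d_tool [ 1.3  0.6 -1.8] turn 0.0 deg (alt -180.0)
```

>>> {"api": "send_rows", "payload": {"commands": [[[0.002,0.001,-0.001,0,0.05],[0.001,0,0,0,0.05],[0,0,0,0,0.05],[0,0,0,0,0.05],[0,0,0,0,0.05],[0,0,0,0,0.05]]]}}

```text
time: 28.13
tool_pos: [451.3, 71.8, 27.9]
tcp_rot: [-1.092, 1.497, 0.337]
contact_force: [1.0, 1.0, -1.0]
grip_width: 56.5
```

```bash
python3 look.py w23;python3 -c "
from h import *
go(450.9,70.6,28.5,1.43)"
```

```text
t=28.18 pos [451.3  71.9  27.9] w 56.5 F [ 0.2  2.1 -1.6] q6 -1.49 jaw 1.430 d_tool [-0.6  0.2 -1.3] turn 0.0 deg (alt -180.0)
```

View pics/w23.png

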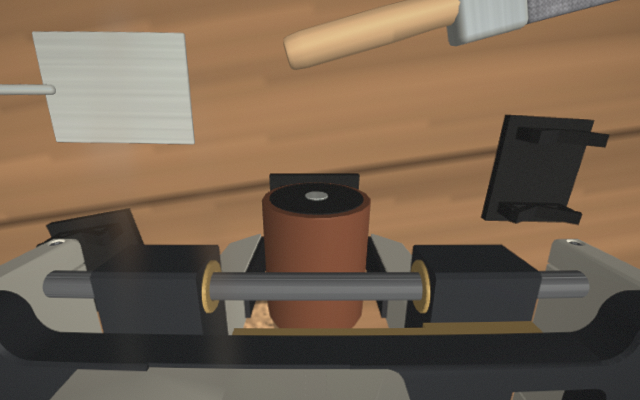

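Gripped; the hub at (317,196) puts it about 4 mm off mid-grip. Lift, turn, and carry to bed4.

>>> {"api": "send_rows", "payload": {"commands": [[[0,0,0,0,0.05],[-0.01,0,0,0,0.05],[-0.02,0,0,0,0.05],[-0.03,0,0,0,0.05],[-0.03,0,0,7,0.05],[-0.015,0,0,7,0.05],[0,0,0,7,0.05],[0,0,0,7,0.05],[0,0,0,7,0.05],[0,0,0,7,0.05]]]}}

```text
time: 29.02
tool_pos: [441.5, 68.3, 136.7]
tcp_rot: [-0.334, 1.503, 0.345]
contact_force: [0.4, -0.6, -1.7]
grip_width: 56.7
```

>>> {"api": "send_rows", "payload": {"commands": [[[0,0,0,7,0.05],[0,0,0,7,0.05],[0,0,0,7,0.05],[0,0,0,7,0.05],[0,0,0,7,0.05],[0,0,0,5,0.05],[0,0,0,0,0.05]]]}}

```text
time: 29.6
tool_pos: [439.3, 67.6, 135.5]
tcp_rot: [0.396, 1.507, 0.353]
contact_force: [0.1, 0.2, -2.0]
grip_width: 56.7
```

```bash
python3 look.py w24; python3 -c "
from h import *
go(648.5,-148,135,-0.036);o,p,R=state();print(R.round(3))"
```

```text
t=29.65 pos [439.2  67.5 135.5] w 56.5 F [ 0.3 -0.1 -2.6] q6 -0.02 jaw -0.039 d_tool [   8.2 -207.4  217.2] turn -0.2 deg (alt 179.8)
[[ 0.059  0.038  0.998]
 [ 0.022  0.999 -0.039]
 [-0.998  0.024  0.058]]
```

View pics/w24.png

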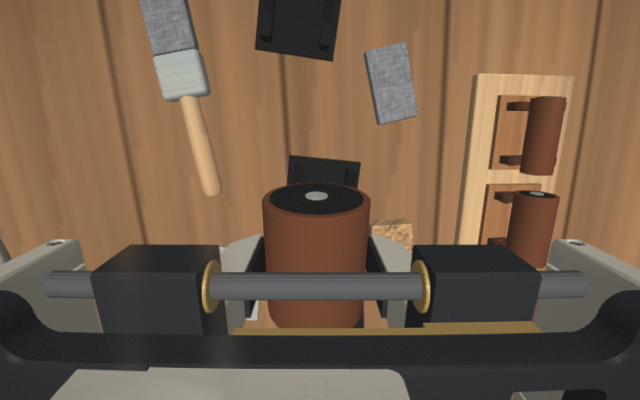

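>>> {"api": "send_rows", "payload": {"commands": [[[0,-0.024,0.0255,0,0.05],[0,-0.024,0.0255,0,0.05],[0,-0.024,0.0255,0,0.05],[0,-0.024,0.0255,0,0.05],[0,-0.024,0.0255,0,0.05],[0,-0.024,0.0255,0,0.05],[0,-0.024,0.0255,0,0.05],[0,-0.015,0.016,0,0.05],[0,-0.008,0.008,0,0.05],[0,0,0,0,0.05]]]}}

```text
time: 30.48
tool_pos: [641.3, -138.1, 137.8]
tcp_rot: [0.41, 1.514, 0.41]
contact_force: [-0.6, 0.3, -2.0]
grip_width: 56.8
```

```bash
python3 -c "
from h import *
go(649.2,-147.8,75,-0.036);o,p,R=state();print(R.round(3))"
```

```text
t=30.48 pos [ 641.3 -138.1  137.8] w 56.8 F [-0.6  0.3 -2. ] q6 -0.36 jaw -0.001 d_tool [ 62.9 -11.2   4.7] turn 2.0 deg (alt -178.0)
[[ 0.052 -0.     0.999]
 [ 0.023  1.    -0.001]
 [-0.998  0.023  0.052]]
```

>>> {"api": "send_rows", "payload": {"commands": [[[0.005,-0.01,0.004,2,0.05],[0.02,-0.001,0,0,0.05],[0.02,0,0,0,0.05],[0.015,0,0,0,0.05],[0,0,0,0,0.05]]]}}

```text
time: 30.9
tool_pos: [646.9, -148.4, 74.1]
tcp_rot: [0.467, 1.516, 0.432]
contact_force: [-1.4, 0.4, -3.0]
grip_width: 56.6
```

```bash
python3 look.py w25; python3 -c "
from h import *
go(649.2,-147.8,40,-0.036)
import pickle;W=pickle.load(open('w25.pkl','rb'))
b=np.array([648.1,-151.7,12]);ey=np.array([.036,.999,0]);ex=np.array([.999,-.036,0]);ez=np.array([0,0,1])
f=lambda x,y,z: proj(W,[b+x*ex+y*ey+z*ez])[0].round(1)
print('base',f(-30,37,6),f(30,37,6),'bed3 base',f(-30,90+37,6),f(30,90+37,6),f(-30,90-37,6))"
```

```text
t=30.95 pos [ 647.5 -148.6   75.6] w 56.4 F [-0.8 -0.4 -2.3] q6 -0.35 jaw -0.035 d_tool [35.6 -0.  -0.1] turn 0.0 deg (alt -180.0)
base [278.1 168.5] [354.3 167.9] bed3 base [274.4  43.1] [358.   44.1] [277.4 147.8]
```

View pics/w25.png

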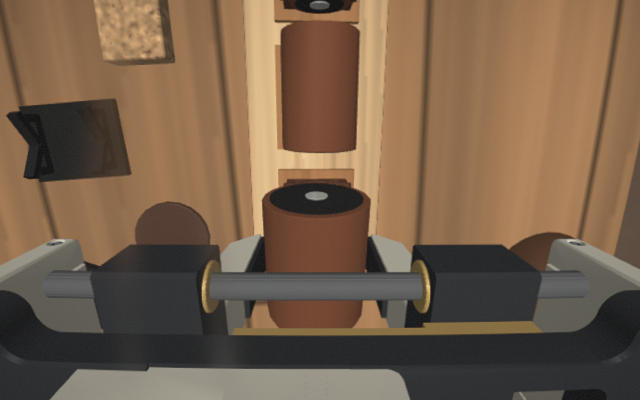

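Bed4's base corners at (278,169) and (354,169) match the prediction. Drum b lies straight in bed3, from (320,25) to (319,150). Lowering drum a.

>>> {"api": "send_rows", "payload": {"commands": [[[0.012,0,0,0,0.05],[0.01,0,0,0,0.05],[0.006,0,0,0,0.05],[0,0,0,0,0.05]]]}}

```text
time: 31.28
tool_pos: [649.9, -147.7, 48.1]
tcp_rot: [0.4, 1.512, 0.366]
contact_force: [0.6, -0.2, -2.6]
grip_width: 56.7
```

```bash
python3 -c "
from h import *
go(649.2,-147.8,40,-0.036)"
```

```text
t=31.28 pos [ 649.9 -147.7   48.1] w 56.7 F [ 0.6 -0.2 -2.6] q6 -0.35 jaw -0.034 d_tool [ 8.1 -0.3 -1.1] turn 0.1 deg (alt -179.9)
```

>>> {"api": "send_rows", "payload": {"commands": [[[0.004,0,-0.001,0,0.05],[0.003,0,0,0,0.05],[0.002,0,0,0,0.05]]]}}

```text
time: 31.53
tool_pos: [651.2, -147.5, 40.9]
tcp_rot: [0.355, 1.508, 0.322]
contact_force: [-2.4, 3.9, 8.6]
grip_width: 56.8
```

```bash
python3 -c "
from h import *
go(649.2,-147.8,40,-0.036)"
```

```text
t=31.53 pos [ 651.2 -147.5   40.9] w 56.8 F [-2.4  3.9  8.6] q6 -0.35 jaw -0.034 d_tool [ 0.8 -0.3 -2. ] turn 0.1 deg (alt -179.9)
```

>>> {"api": "send_rows", "payload": {"commands": [[[0.002,0,-0.002,0,0.05],[0.001,0,0,0,0.05]]]}}

```text
time: 31.7
tool_pos: [651.5, -147.3, 40.8]
tcp_rot: [0.313, 1.503, 0.28]
contact_force: [-4.8, -0.5, 4.0]
grip_width: 56.4
```

```bash
python3 look.py w26; python3 -c "
from h import *
go(649.2,-147.8,40,-0.036)"
```

```text
t=31.75 pos [ 651.4 -147.3   40.7] w 56.9 F [-2.8  1.8  5.6] q6 -0.35 jaw -0.034 d_tool [ 0.6 -0.6 -2.2] turn 0.1 deg (alt -179.9)
```

View pics/w26.png

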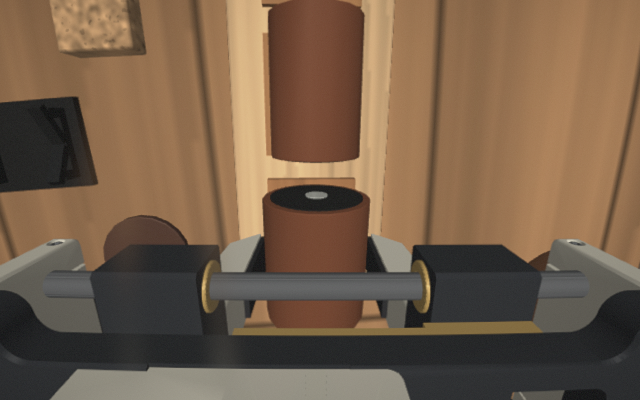

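The drum is about 2.5 mm towards +x (base spans columns 267–355, hub at 316), and the sideways force agrees. I'll shift back and settle it before releasing.

>>> {"api": "send_rows", "payload": {"commands": [[[0.001,0,-0.003,0,0.05],[0.002,0,-0.001,0,0.05],[0.001,0,0,0,0.05]]]}}

```text
time: 32.0
tool_pos: [651.5, -147.6, 40.5]
tcp_rot: [0.243, 1.494, 0.21]
contact_force: [-3.6, 0.8, 5.9]
grip_width: 56.7
```

```bash
python3 -c "
from h import *
go(649.2,-147.8,40,-0.036)"
```

```text
t=32.00 pos [ 651.5 -147.6   40.5] w 56.7 F [-3.6  0.8  5.9] q6 -0.35 jaw -0.033 d_tool [ 0.3 -0.2 -2.4] turn 0.2 deg (alt -179.8)
```

>>> {"api": "send_rows", "payload": {"commands": [[[0,0,-0.004,0,0.065],[0,0,-0.002,0,0.08],[0,0,0,0,0.09],[0,0,0,0,0.0918],[0,0,0,0,0.0918],[0,0,0,0,0.0918],[0,0,0,0,0.0918]]]}}

```text
time: 32.58
tool_pos: [643.4, -147.6, 38.4]
tcp_rot: [0.259, 1.496, 0.226]
contact_force: [-0.5, -0.3, -0.7]
grip_width: 91.5
```

```bash
python3 look.py w27; python3 -c "
from h import *
go(649.2,-147.8,40,-0.036)"
```

```text
t=32.63 pos [ 643.4 -147.6   38.3] w 91.5 F [ 0.5  0.3 -1.5] q6 -0.36 jaw -0.034 d_tool [-1.3  0.   5.9] turn 0.1 deg (alt -179.9)
```

View pics/w27.png

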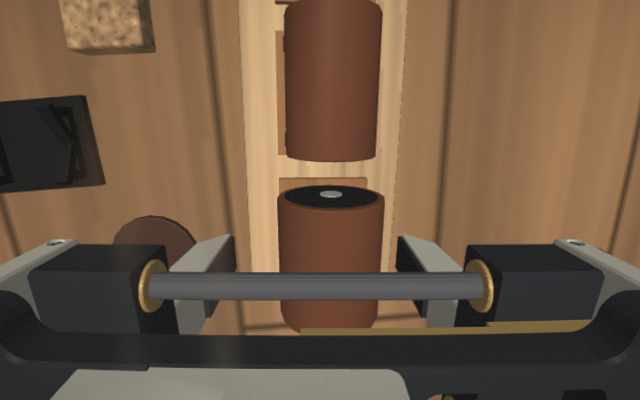

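Drum a is free. The tool ended about 5 mm to the left, so I'll recentre while rising straight up, then back off for a clear view.

>>> {"api": "send_rows", "payload": {"commands": [[[-0.012,0,0.004,0,0.0918],[-0.02,0,0.001,0,0.0918],[-0.03,0,0,0,0.0918],[-0.035,0,0,0,0.0918],[-0.02,0,0,0,0.0918],[0,0,-0.035,0,0.0918],[0,0,-0.035,0,0.0918],[0,0,-0.035,0,0.0918],[0,-0.02,-0.03,0,0.0918],[0,-0.035,0,0,0.0918]]]}}

```text
time: 33.47
tool_pos: [498.4, -194.6, 147.2]
tcp_rot: [0.323, 1.499, 0.298]
contact_force: [1.0, -0.9, 0.2]
grip_width: 91.3
```

>>> {"api": "send_rows", "payload": {"commands": [[[0,-0.035,-0.01,0,0.0918],[0,-0.035,-0.01,0,0.0918],[0,-0.03,-0.01,0,0.0918],[0,-0.02,0,0,0.0918],[0,0,0,0,0.0918]]]}}

```text
time: 33.88
tool_pos: [460.9, -322.8, 143.5]
tcp_rot: [0.274, 1.499, 0.246]
contact_force: [-0.5, -0.1, 0.2]
grip_width: 91.5
```

```bash
python3 -c "
from h import *
from plant import optics
go(649.2,-147.8,40)
t=optics.capture('top')['color'];s=optics.capture('scene')['color']
cv2.imwrite('pics/t30r.png',t);cv2.imwrite('pics/s30r.png',s)
c=cv2.resize(t[140:195,245:400],None,fx=5,fy=5,interpolation=cv2.INTER_CUBIC)
for x in range(250,400,10): cv2.line(c,((x-245)*5,0),((x-245)*5,5),(255,255,255),1);cv2.putText(c,str(x),((x-245)*5-10,16),0,.33,(0,0,0),1)
for y in range(150,195,10): cv2.putText(c,str(y),(2,(y-140)*5+4),0,.33,(0,0,0),1)
cv2.imwrite('pics/t30.png',c)
cv2.imwrite('pics/s30.png',cv2.resize(s[170:270,285:405],None,fx=6,fy=6,interpolation=cv2.INTER_CUBIC))"
```

```text
t=33.88 pos [ 460.9 -322.8  143.5] w 91.5 F [-0.5 -0.1  0.2] q6 -0.79 jaw -0.028 d_tool [119.4 177.9 175.7]
```

View pics/t30.png

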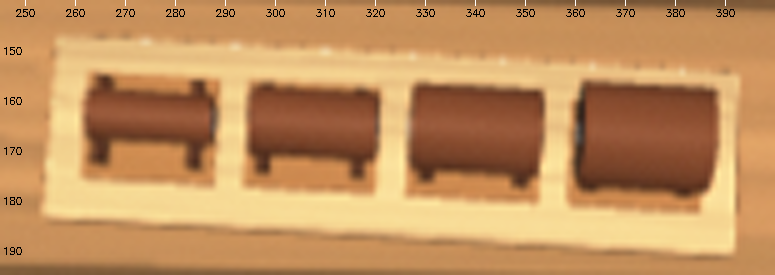

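View pics/s30.png

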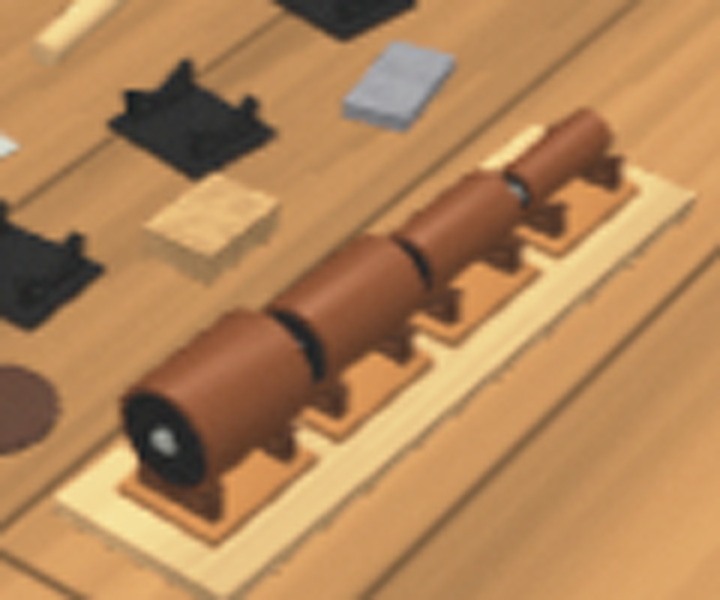

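All four lie in their notches, in order of thickness towards the motor. I'll check their positions along the row with the calibration.

Run:
```python
from h import *
C=np.array([[657.8,116.2],[654.8,26.8],[651.9,-61.7],[648.1,-151.7]])
ex=np.array([.999,-.036]);ey=np.array([.036,.999])
# silhouette corners TL,TR,BR,BL in top (near-rim points taken at drum axis height)
P={'d1':((262,157.5),(288,158.5),(287.5,168.5),(262,167)),'c2':((295,156.5),(321,158),(320.5,171.5),(294.5,169)),
'b3':((327.5,157),(354,158),(353.5,175.5),(326.5,173)),'a4':((361,156),(388.5,157.5),(386.5,178.5),(360,176.5))}
S=dict(d=30.2,c=35.9,b=41.7,a=47.5);Rr=dict(d=14,c=19,b=24,a=29)
from scipy.spatial import ConvexHull
for k,p in P.items():
    n,i=k[0],int(k[1])-1
    # mean of corners vs mean predicted silhouette extreme for seated, centred drum
    h=proj(TOP,cyl(C[i,0],C[i,1],12+S[n],np.pi/2-.036,Rr[n]))
    lo,hi=h.min(0),h.max(0); q=np.array(p)
    m=h[cv2.convexHull(h.astype(np.float32),returnPoints=False).ravel()]
    print(k,'pred cols',lo[0].round(1),hi[0].round(1),'rows',lo[1].round(1),hi[1].round(1),'seen cols',q[:,0].min(),q[:,0].max(),'rows',q[:,1].min(),q[:,1].max())
# scene: hub of a, near end (-y)
h=np.array([*(C[3]-35*ey),12+47.5]); print('a hub pred scene',proj(SC,h)[0].round(1),'seen',(285+163/6,170+438/6), 'px for +5mm y',proj(SC,h+[0,5,0])[0].round(1),'+5mm z',proj(SC,h+[0,0,5])[0].round(1))
```

```text
d1 pred cols 261.3 288.2 rows 157.9 169.6 seen cols 262.0 288.0 rows 157.5 168.5
c2 pred cols 294.1 320.9 rows 157.2 172.7 seen cols 294.5 321.0 rows 156.5 171.5
b3 pred cols 327.0 354.3 rows 156.5 175.7 seen cols 326.5 354.0 rows 157.0 175.5
a4 pred cols 359.9 389.0 rows 156.1 179.2 seen cols 360.0 388.5 rows 156.0 178.5
a hub pred scene [311.2 243.1] seen (312.1666666666667, 243.0) px for +5mm y [312.4 242.1] +5mm z [311.2 241.7]
```

Every silhouette is within 1 px (about 2.5 mm) of a seated, centred drum. The arm is clear, so I'm handing in.

```bash
python3 -c "
from plant import close_job
print(close_job())"
```

```text
the job is handed in; nothing more can be done
None
```

The four drums are in their beds in order of thickness, and I handed the job in at about 34 s of the 112 s. The motor stands at the −y end, so from the motor end outwards they lie a in bed4, b in bed3, c in bed2 and d in bed1. Each was lowered until 5–11 N of contact, then released.

**Final checks:**
- **Top view:** each drum's outline is within about 1 px (2–3 mm) of a seated, centred drum in its bed.
- **Scene view:** drum a's end centre is within about 1 px of its expected place, and all four drums lie in the notches of both ribs.
- **Arm:** it ended clear of everything, with no contact force.

**What was off:**
- The tool drifted out of vertical over the job, to about 4° by the last grasp.
- Drums b, c and a were held about 2–4 mm off mid-grip, which I allowed for when placing.
- Drum a touched down about 2.5 mm to one side, and my small correction did not move it. It settled into the notch on release.
- The gripper reading for drum d was about 24.5 mm on a 28 mm drum. The wrist picture showed it held properly.

I did not measure the drums' speeds directly, and the hand-in gave no verdict.

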